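Hang geophone carriers on a sleeved vault rail and lock them in

ROBOT

A 6-joint arm with a two-finger parallel gripper is mounted at the origin on the work surface. World frame = base frame: x ahead of the robot, y to its left, z up, the work surface at z = 0. Lengths are in m, angles in rad, forces in N, time in s.
With the tool pointing down it reaches from about 0.225 to 0.875 m from the base axis. Payload 3.4 kg.
Tool frame: the origin (TCP) lies midway between the tips of the shut fingers; the grasp point (between the pads) lies 19 mm behind it; x points along the fingers, z is the direction in which the jaws open and shut, and the axes are right-handed (so a half turn about x gives the same grasp; the last joint's range is limited). The gripper opens to 85 mm and grips with 20 to 120 N. Pads are 22 mm wide; open, the fingers measure 114 mm over their backs; the gripper's body (76 mm by 85 mm) begins 54 mm behind the grasp point. The pads swing forward as they close: fully open they stand 13 mm farther back than shut.
Start: joints at [1.023, 0.276, 1.505, -0, 1.361, -0.121], TCP at [0.238, 0.523, 0.231] pointing down, gripper open.
Joint ranges: [-2.89, 2.89], [-0.75, 2.08], [0.22, 2.7], [-1.18, 4.32], [0.11, 2.71], [-2.7, 2.7]. Speed limits (rad/s): [2.57, 2.57, 3.14, 3.14, 3.14, 3.14].

INTERFACE

Orientations are given as a unit quaternion [w, x, y, z].
In Python, from rig import manip, eyes gives the robot as it stands. The module is installed in compiled form; this text tells all that it offers.
- The arm moves only by the shell command python3 -m crank 'ROWS' [FORCE]. ROWS is JSON, a list of rows, each a list of 7 numbers: the shift along the tool's x, y, z in cm, then the turn, a rotation vector about the tool's x, y, z in degrees, then the finger opening in cm, from 0 to 8.54. A call has 1 to 5 rows; each row is the pose to reach, as a shift and turn from the pose commanded when the call began, along the tool's axes at that moment; what a row does not reach only later rows make up. A row lasts 1/8 s, in which the tool goes at most 62.5 mm and 10.7 degrees, less where a joint would pass 70% of its speed; a pose out of reach is approached as far as the arm can. A call with a gripper value outside its range is refused whole. The fingers move at their own pace and stop on an object; FORCE is the grip in N (left out, the last holds). Time passes only in rows, so rows that repeat a pose let the fingers close. It gives the time, the measured TCP pose, the force and the opening at its end, in the units of the state.
- manip.get_state(): the state, without advancing time (a new reading comes with each control period).
- eyes.get_image(name): name is "scene" or "top"; returns a dict with "color" (400x640x3 uint8, blue, green, red), "z_map" (400x640 float32, m along the optical axis (not along the pixel's ray), 0 where there is no reading), "vertical_fov" (degrees; the focal length in pixels is half the picture's height over the tangent of half this angle, whatever the lens; pixels are square), "cx", "cy" (the principal point, pixels), "eye" and "attitude" of the camera in the world. Camera axes: x right, y up, looking along -z (the intrinsics and any distortion apply to the point x, -y, -z); pixel columns grow to the right and rows downward; lengths in m; the calibration is good to about 2 mm. A picture is of the moment at which its call begins.
- manip.sign_off(): hands the job in, once; it reports no verdict.
The state is a dict: "clock": time; "qpos": joint angles; "qd": joint speeds; "effort": joint torques, N m; "position": TCP position; "ee_rot": TCP orientation; "contact_force": force on the tool from outside, world axes, zero at the start; "moment": the same for the moment, N m; "width": finger opening in m.
Only numpy, scipy, OpenCV 4.12 (cv2) and the standard library are available. Lean on these libraries where they do the work, as an engineer would, in place of code of your own. Each camera call takes 0.05 s, during which the arm holds its last target.

TASK

Swing the cam lever at the mouth of the pale blue sleeve fully open, alongside the sleeve. Hook every geophone carrier standing on the shelf onto the bare stretch of the rail and slide each one in under the sleeve until the middle of its fin is at a scribed mark, one carrier to a mark (any marks). With all of them in, swing the lever back fully across the slot to lock them in, and leave the other things on the shelf where they are.

Things in the scene. Friction and masses are not known exactly. Their poses are not given: they have to be found in the camera images.
- stand: fixed rail stand, varies in place and yaw. Origin on the shelf under mid-rail, x away from robot, y along rail, z up; mm below are in this frame. Base plate x -65 to 75, y +-235, 8 thick. Steel rail, diameter 12, along y, axis x 0, z 120. End posts at y -225 and 222, 24 (x) by 14 (y), top z 130. Bare rail y -218 to -75, open on the robot side
- sleeve_mouth (a point): centre of the slot at the -y end (y -75, z 142) of the pale blue rigid sleeve over the rail, y -75 to 212: roof z 138 to 142, x +-40, slot x +-11 open at this end; skirts at x +-38.5 down to z 122, thin legs at x +-44. Fins run in the slot, 40 above the roof; a carrier's plate is too wide for it, so it must be slid in. Flat steel clip across the roof, y 194 to 210
- cam_lever (a joint): flat steel cam lever on a vertical pivot by the sleeve's mouth, rad: 0 = locked, arm across the slot at fin height, pointing to stand -x, at its stop; grows as it swings over the sleeve toward +y; 1.57 = arm parallel to the rail, clear of it; stop at 2.0. Stays where left (friction 0.15 N m). Arm 78 mm long, 12 wide, z 149 to 159
- lever_pivot (a point): lever's pivot axis at arm mid-height: stand x 54, y -85, z 154 mm
- lever_grip (a point): point on the lever's upright round grip pin (diameter 12 mm, 72 mm from the pivot; pin top 12 mm above this point, arm top 23 mm below it); moves with the lever
- load_point (a point): middle of the bare stretch, on the rail axis: stand y -148 mm
- mark0 (a point): parking mark, a dark line scribed across the sleeve roof on both sides of the slot, on the roof's top over the rail axis: stand y 3 mm (nearest the lever)
- mark1 (a point): parking mark, a dark line scribed across the sleeve roof on both sides of the slot, on the roof's top over the rail axis: stand y 57 mm
- mark2 (a point): parking mark, a dark line scribed across the sleeve roof on both sides of the slot, on the roof's top over the rail axis: stand y 111 mm
- mark3 (a point): parking mark, a dark line scribed across the sleeve roof on both sides of the slot, on the roof's top over the rail axis: stand y 165 mm (deepest)
- carrier0: geophone carrier, 0.2 to 0.33 kg, all alike, None if absent. Origin: centre of underside, z up, mm: pod diameter 44, z 0-32; leg on -x side only (x -15 to -9, z 30-80); plate 38 (x) by 34 (y), z 78-84; lip on +x side (x 9-15, z 62-78); grip fin 10 (x) by 34 (y), z 84-134, dark line at its middle. Starts upright, its x within 0.6 rad of world x
- carrier1: second carrier, like carrier0. Its throat (x -9 to 9 mm) opens toward its +x between pod top (z 32) and lip (z 62): the rail enters there, carrier moving toward +x with the rail about 47 mm above its underside; then it is lowered 25 mm until the plate rests on the rail, underside 72 mm below the rail axis
- carrier2: third carrier, like carrier0; same origin and axes; None if absent
- carrier3: fourth carrier, like carrier0; same origin and axes; None if absent
- bubble_level: bystander: brass bubble level, 90 x 28 x 22 mm, origin under its centre
- collar: bystander: steel locking collar, diameter 48, 18 mm high, origin under its centre
- standoff: bystander: ribbed white porcelain standoff, diameter 40, 55 mm high, origin under its centre
- washers: bystander: stack of copper washers, diameter 34, 14 mm high, origin under its centre
Things that resemble listed ones, but are neither listed nor needed, are in the scene too. What is shaped like the carrier0 but red is not meant. Leave any brown look-alike of the carrier3 alone.

How it is judged:
By the outcome, as a careful person would: the job done as asked, in the order asked, and still so for the second after the job is handed in, with the robot touching nothing.
Of carrier0, carrier1, carrier2, carrier3 only 3 to 4 are there at a start; the rules pass over those that are not, and their reading is None.
At some moment in a run one of carrier0, carrier1, carrier2, carrier3 may be knocked a few centimetres aside while the robot is not near it.
It also fails if it takes over 208 s, if anything falls off the work surface, if the arm or the gripper's body presses on something with over 40 N, if the wrist force passes 120 N, or if a joint passes its speed limit or range.

## Working session

There is one attempt and no reset: what is moved stays moved. The work goes in short steps, Python scripts to look and compute and a shell command to move; the robot and the scene stay as the last step left them, time stands still between calls to the robot, and variables do not carry over. Pictures are saved under pics/ and viewed, and the job is handed in when it is done.

I'll start by looking at the scene.

```bash
mkdir -p pics; ls; cat > h.py <<'E'
import numpy as np, cv2
from rig import manip, eyes
from scipy.spatial.transform import Rotation as R
def rot(q): return R.from_quat([q[1],q[2],q[3],q[0]])
def att(a):
    a=np.array(a)
    return a if a.shape==(3,3) else rot(a).as_matrix()
E
python3 - <<'E'
from h import *
s=manip.get_state()
for k,v in s.items(): print(k,np.round(v,4))
for n in("scene","top"):
    d=eyes.get_image(n); cv2.imwrite(f"pics/{n}0.png",d["color"])
    print(n,{k:(v if not hasattr(v,'shape') or v.size<20 else v.shape) for k,v in d.items()})
E
```

```text
pics
clock 0.0
qpos [ 1.023   0.2766  1.5061  0.      1.3607 -0.121 ]
qd [ 0.0014 -0.0017 -0.0005 -0.0002  0.0013  0.0036]
effort [ 6.00000e-04 -4.16762e+01 -2.45802e+01 -5.00000e-04  1.09000e-02
  0.00000e+00]
position [0.2377 0.523  0.2304]
ee_rot [ 0.594  -0.3831  0.5951  0.3825]
contact_force [-0.5305  0.0927 -0.0959]
moment [-0.0329 -0.0303 -0.0135]
width 0.0857
scene {'color': (400, 640, 3), 'z_map': (400, 640), 'vertical_fov': 45.400919837665334, 'cx': 314.0008265193777, 'cy': 199.23539118511425, 'eye': array([1.42094328, 0.05712092, 0.85885645]), 'attitude': array([0.60291995, 0.30028847, 0.31679835, 0.66779726])}
top {'color': (400, 640, 3), 'z_map': (400, 640), 'vertical_fov': 43.50627796845281, 'cx': 316.93613866847033, 'cy': 190.6376700704467, 'eye': array([0.18651709, 0.01973908, 1.60946633]), 'attitude': array([-0.66645925, -0.07997786,  0.0841221 ,  0.73645033])}
```

View pics/scene0.png

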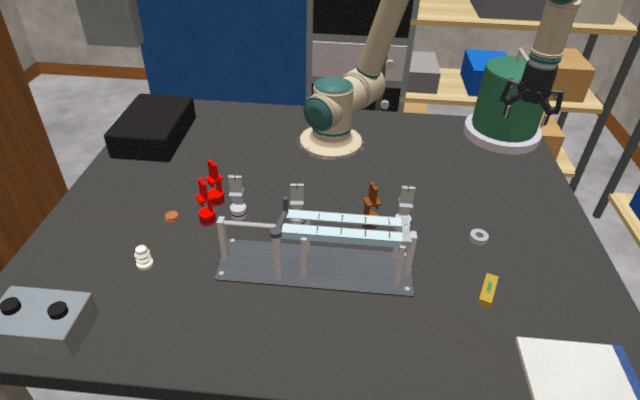

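View pics/top0.png

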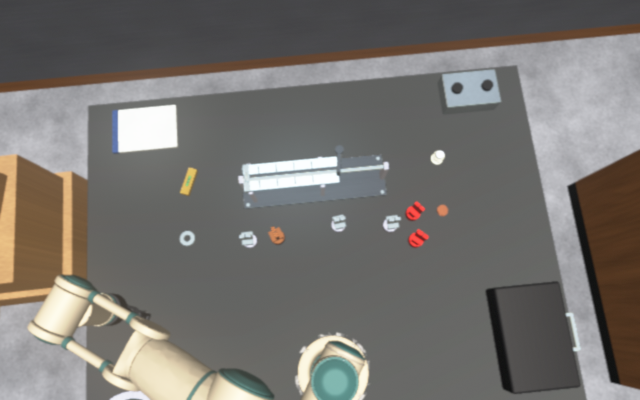

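```bash
cat >> h.py <<'E'
def cam(n):
    d=eyes.get_image(n); d['R']=att(d['attitude']); d['f']=200/np.tan(np.radians(d['vertical_fov'])/2); d['n']=n
    return d
def pt(d,u,v,z=None,depth=None):
    """pixel -> world on plane z, or with depth along axis (or z_map)"""
    r=np.array([(u-d['cx'])/d['f'],-(v-d['cy'])/d['f'],-1.0]); w=d['R']@r
    if z is not None: t=(z-d['eye'][2])/w[2]
    else: t=depth if depth else float(d['z_map'][int(round(v)),int(round(u))])
    return d['eye']+t*w
def px(d,p):
    c=d['R'].T@(np.asarray(p)-d['eye']); return np.array([d['cx']+d['f']*c[0]/-c[2], d['cy']-d['f']*c[1]/-c[2]])
def cloud(d):
    v,u=np.mgrid[0:400,0:640]
    r=np.stack([(u-d['cx'])/d['f'],-(v-d['cy'])/d['f'],-np.ones(u.shape)],-1)@d['R'].T
    return d['eye']+r*d['z_map'][...,None]
def crop(d,x0,y0,x1,y1,s,name):
    im=cv2.resize(d['color'][y0:y1,x0:x1],None,fx=s,fy=s,interpolation=cv2.INTER_CUBIC); cv2.imwrite('pics/'+name,im)
E
python3 - <<'E'
from h import *
t=cam('top'); s=cam('scene')
crop(t,220,130,420,260,4,'t1.png'); crop(s,180,150,440,300,3,'s1.png')
for n,d in(('t',t),('s',s)):
    c=cloud(d); 
    # table plane points
    for u,v in [(150,200),(300,300),(450,300),(200,100),(350,100)]: print(n,(u,v),np.round(c[v,u],4))
    np.save(n+'_cloud.npy',c)
E
```

```text
t (150, 200) [ 0.5906  0.5413 -0.0008]
t (300, 300) [ 0.2212  0.0789 -0.0015]
t (450, 300) [ 0.1746 -0.3896 -0.0028]
t (200, 100) [0.9265 0.3607 0.0017]
t (350, 100) [ 0.8763 -0.1544 -0.0035]
s (150, 200) [ 0.394  -0.4936  0.0011]
s (300, 300) [ 0.707  -0.0251 -0.0023]
s (450, 300) [ 0.6696  0.3195 -0.0021]
s (200, 100) [-2.361e-01 -5.273e-01  2.000e-04]
s (350, 100) [0.037  0.0555 0.1734]
```

```bash
ls pics
```

```text
s1.png
scene0.png
t1.png
top0.png
```

View pics/t1.png

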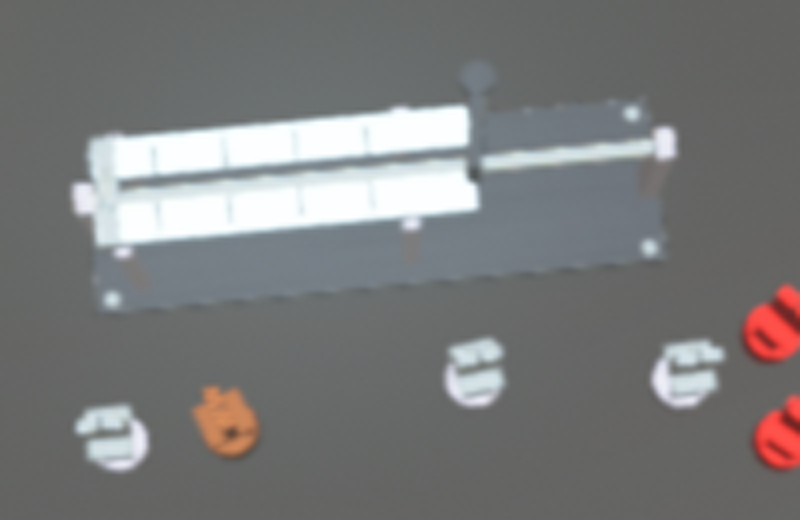

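View pics/s1.png

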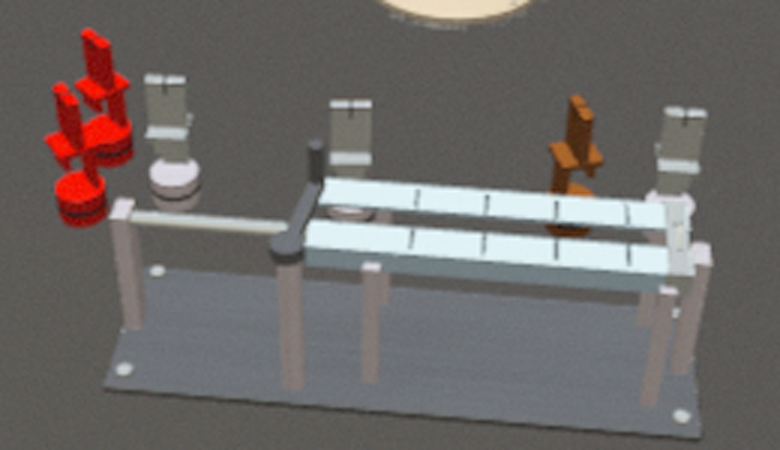

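```bash
cat > stand.py <<'E'
from h import *
for n in('top','scene'):
    d=cam(n); c=cloud(d)
    hsv=cv2.cvtColor(d['color'],cv2.COLOR_BGR2HSV)
    reg=(c[...,0]>.4)&(c[...,0]<.8)&(c[...,1]>-.3)&(c[...,1]<.35)
    m=(reg&(c[...,2]>.134)&(c[...,2]<.15)&(d['color'].min(-1)>150)).astype(np.uint8)
    nl,lab,st,_=cv2.connectedComponentsWithStats(m)
    print(n,st[1:][st[1:,4]>20])
    v,u=np.nonzero(m)
    P=np.array([pt(d,a,b,z=.142) for a,b in zip(u,v)])[:,:2]
    r=cv2.minAreaRect((P*1000).astype(np.float32)); print('rect mm',r, 'z med',np.median(c[m>0][:,2]))
    # rail band z .115-.13
    m=(reg&(c[...,2]>.118)&(c[...,2]<.131)&(d['color'].min(-1)>110)).astype(np.uint8)
    v,u=np.nonzero(m); Q=np.array([pt(d,a,b,z=.126) for a,b in zip(u,v)])[:,:2]
    print('rail/post n',len(Q),Q.min(0),Q.max(0))
    print(np.round(np.c_[u,v,Q*1000][:: max(1,len(Q)//25)],0).tolist())
E
python3 stand.py
```

```text
top [[ 242  157   97   35 1808]
 [ 239  234   12    4   28]]
rect mm ((529.4039306640625, -0.983428955078125), (222.37588500976562, 476.5391845703125), 0.6336227059364319) z med 0.14188036614912336
rail/post n 649 [ 0.41519375 -0.24242007] [0.64386802 0.23563512]
[[336.0, 155.0, 644.0, -77.0], [387.0, 165.0, 596.0, -229.0], [362.0, 167.0, 597.0, -152.0], [344.0, 168.0, 600.0, -96.0], [372.0, 168.0, 591.0, -182.0], [353.0, 169.0, 594.0, -124.0], [324.0, 170.0, 600.0, -35.0], [354.0, 170.0, 590.0, -126.0], [328.0, 171.0, 595.0, -47.0], [306.0, 172.0, 599.0, 21.0], [333.0, 172.0, 591.0, -61.0], [313.0, 173.0, 594.0, -0.0], [292.0, 174.0, 597.0, 64.0], [273.0, 175.0, 600.0, 123.0], [299.0, 175.0, 592.0, 43.0], [274.0, 176.0, 596.0, 120.0], [240.0, 177.0, 603.0, 224.0], [274.0, 177.0, 593.0, 120.0], [258.0, 178.0, 595.0, 169.0], [252.0, 179.0, 593.0, 188.0], [240.0, 181.0, 591.0, 224.0], [325.0, 184.0, 555.0, -33.0], [286.0, 187.0, 558.0, 86.0], [270.0, 189.0, 556.0, 135.0], [249.0, 193.0, 550.0, 200.0], [343.0, 220.0, 439.0, -75.0]]
scene [[ 282  210  130   32 2166]]
rect mm ((553.091796
[... 262 characters left out ...]
216.0], [234.0, 222.0, 601.0, -192.0], [231.0, 223.0, 605.0, -198.0], [261.0, 223.0, 597.0, -129.0], [246.0, 224.0, 604.0, -163.0], [218.0, 225.0, 615.0, -226.0], [263.0, 225.0, 603.0, -123.0], [268.0, 226.0, 605.0, -111.0], [411.0, 233.0, 592.0, 217.0], [289.0, 236.0, 634.0, -59.0], [296.0, 237.0, 635.0, -43.0], [300.0, 238.0, 637.0, -33.0], [301.0, 239.0, 640.0, -31.0], [332.0, 239.0, 632.0, 38.0], [328.0, 240.0, 637.0, 30.0], [303.0, 241.0, 646.0, -26.0], [354.0, 241.0, 633.0, 88.0], [351.0, 242.0, 637.0, 81.0], [306.0, 243.0, 652.0, -18.0], [384.0, 243.0, 632.0, 154.0], [383.0, 244.0, 636.0, 152.0], [387.0, 245.0, 638.0, 161.0], [405.0, 246.0, 637.0, 201.0], [404.0, 250.0, 650.0, 198.0]]
```

```bash
cat > stand.py <<'E'
from h import *
for n in('top','scene'):
    d=cam(n); c=cloud(d)
    reg=(c[...,0]>.48)&(c[...,0]<.8)&(c[...,1]>-.3)&(c[...,1]<.35)
    m=(reg&(c[...,2]>.134)&(c[...,2]<.15)&(d['color'].min(-1)>150)).astype(np.uint8)
    nl,lab,st,_=cv2.connectedComponentsWithStats(m); k=1+st[1:,4].argmax(); m=(lab==k).astype(np.uint8)
    v,u=np.nonzero(m)
    P=np.array([pt(d,a,b,z=.142) for a,b in zip(u,v)])[:,:2]
    r=cv2.minAreaRect((P*1000).astype(np.float32)); print('roof rect mm',r)
    # rail
    g=d['color'].min(-1)
    m=reg&(c[...,2]>.112)&(c[...,2]<.131)&(c[...,1]>-.212)&(c[...,1]<-.11)&(g>100)
    v,u=np.nonzero(m); pts=[]
    for uu in np.unique(u):
        w=v[u==uu]; pts.append(pt(d,uu,w.mean(),z=.124)[:2])
    pts=np.array(pts); f=np.polyfit(pts[:,1],pts[:,0],1); print('rail x=f(y)',f,'yaw deg',np.degrees(np.arctan(-f[0])), 'n',len(pts),'res',np.std(pts[:,0]-np.polyval(f,pts[:,1])))
    # posts tops
    m=(reg&(c[...,2]>.122)&(c[...,2]<.137)&(g>120)&((c[...,1]<-.214)|(c[...,1]>.21))).astype(np.uint8)
    for sgn in(-1,1):
        v,u=np.nonzero(m&(np.sign(c[...,1])==sgn)); Q=np.array([pt(d,a,b,z=.13)[:2] for a,b in zip(u,v)]); print('post',sgn,len(Q),Q.mean(0),Q.min(0),Q.max(0))
E
python3 stand.py
cat >/dev/null <<'E'
E
python3 - <<'E'
from h import *
t=cam('top'); s=cam('scene')
crop(t,232,145,352,205,6,'t2.png'); crop(s,270,190,420,270,5,'s2.png')
E
```

```text
roof rect mm ((593.7156982421875, 70.04637145996094), (286.7742614746094, 89.6693344116211), 89.96156311035156)
rail x=f(y) [-0.00146698  0.59379655] yaw deg 0.0840519852853697 n 33 res 0.0008409949231167392
post -1 38 [ 0.5948709  -0.22232421] [ 0.58236657 -0.22969751] [ 0.60575111 -0.21319077]
post 1 45 [0.59241691 0.22226691] [0.55375174 0.21081217] [0.60605834 0.23020502]
roof rect mm ((599.2987060546875, 68.06230926513672), (84.11154174804688, 289.3214416503906), 0.9311604499816895)
rail x=f(y) [5.28140175e-04 6.01705990e-01] yaw deg -0.030260200209411267 n 44 res 0.0007122234011440413
post -1 45 [ 0.60230482 -0.22224167] [ 0.59021174 -0.22978854] [ 0.61607606 -0.21345094]
post 1 49 [0.60052825 0.22135383] [0.56202689 0.21353377] [0.61314945 0.22851003]
```

View pics/t2.png

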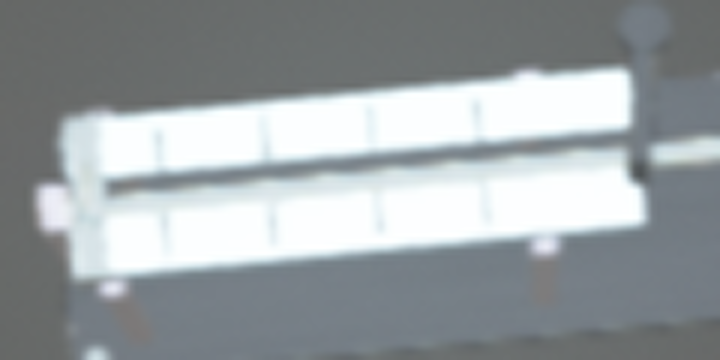

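View pics/s2.png

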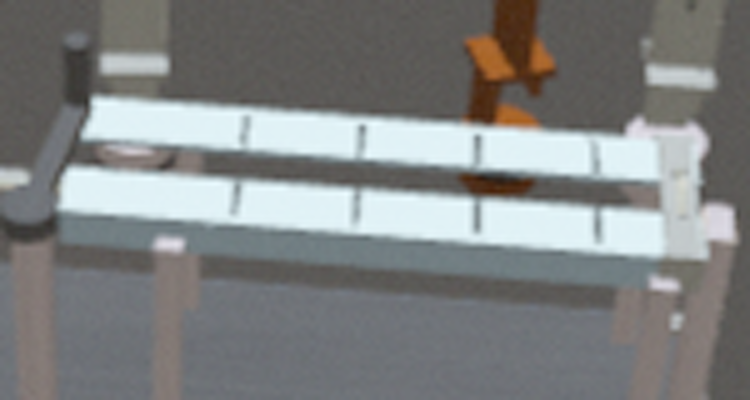

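```bash
python3 - <<'E'
from h import *
for n,seeds in(('top',{'washer':(442,210),'collar':(187,238),'level':(188,181)}),('scene',{'washer':(171,216),'collar':(479,237),'level':(489,289)})):
    d=cam(n); im=d['color'].astype(int)
    c=cloud(d)
    for k,(u,v) in seeds.items():
        H={'washer':.014,'collar':.018,'level':.022}[k]
        w=22
        sub=np.abs(c[v-w:v+w,u-w:u+w,2])
        m=np.zeros((400,640),bool); m[v-w:v+w,u-w:u+w]=(c[v-w:v+w,u-w:u+w,2]>H-.006)
        vv,uu=np.nonzero(m); P=pt(d,(uu.min()+uu.max())/2,(vv.min()+vv.max())/2,z=H); print(n,k,m.sum(),np.round(P,4),'zmax',np.round(np.median(c[m][:,2]),4), uu.min(),uu.max(),vv.min(),vv.max())
    # base plate edge points
s=manip.get_state(); 
for n in('top','scene'):
    d=cam(n); print(n,'tcp px',px(d,s['position']))
t=cam('top'); sc=cam('scene')
crop(t,60,260,180,350,6,'tg.png'); crop(sc,480,40,600,140,6,'sg.png')
E
```

```text
top washer 153 [ 0.4574 -0.4032  0.014 ] zmax 0.0139 420 463 190 231
top collar 148 [0.4555 0.4166 0.018 ] zmax 0.0182 174 202 219 253
top level 228 [0.6409 0.4213 0.022 ] zmax 0.0224 173 195 164 196
scene washer 98 [ 0.4563 -0.4119  0.014 ] zmax 0.0124 151 189 199 226
scene collar 160 [0.4652 0.3999 0.018 ] zmax 0.0153 457 488 220 253
scene level 366 [0.6407 0.4021 0.022 ] zmax 0.0199 467 506 270 303
top tcp px [131.03898513 308.80938947]
scene tcp px [522.84783223 124.50020146]
```

View pics/sg.png

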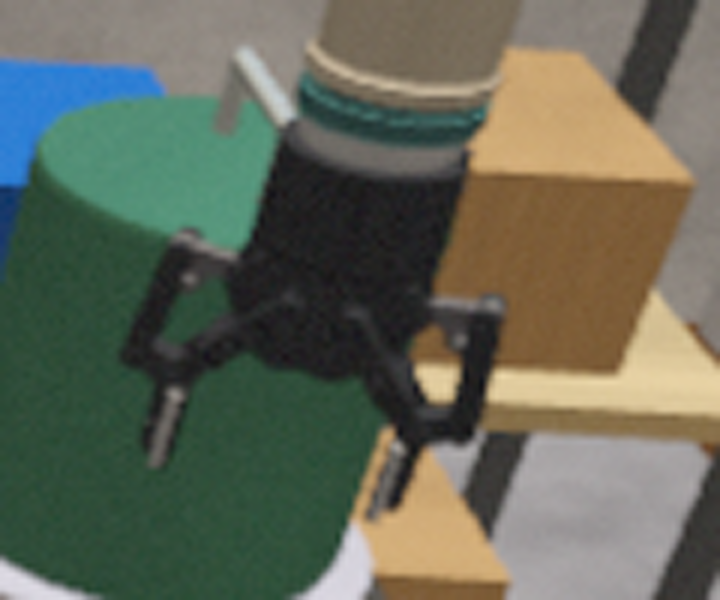

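View pics/tg.png

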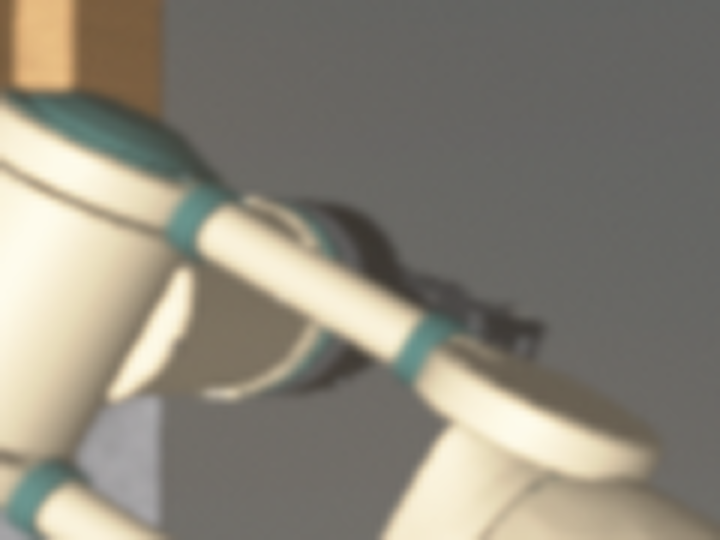

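```bash
python3 - <<'E'
from h import *
for n,seeds in(('top',{'washer':(442,210),'collar':(187,238),'level':(188,181),'standoff':(437,157)}),('scene',{'washer':(171,216),'collar':(479,237),'level':(489,289),'standoff':(143,252)})):
    d=cam(n); c=cloud(d)
    for k,(u,v) in seeds.items():
        H={'washer':.014,'collar':.018,'level':.022,'standoff':.055}[k]
        w=24
        m=np.zeros((400,640),np.uint8); m[v-w:v+w,u-w:u+w]=(c[v-w:v+w,u-w:u+w,2]>(H-.007))
        m=cv2.morphologyEx(m,cv2.MORPH_OPEN,np.ones((2,2),np.uint8))
        nl,lab,st,ce=cv2.connectedComponentsWithStats(m); k2=1+st[1:,4].argmax(); vv,uu=np.nonzero(lab==k2)
        P=pt(d,uu.mean(),vv.mean(),z=H); print(n,k,st[k2],np.round(P,4),'z',np.round(np.median(c[lab==k2][:,2]),4))
E
```

```text
top washer [438 206  10  11  91] [ 0.4555 -0.4064  0.014 ] z 0.0137
top collar [181 232  15  15 142] [0.4462 0.4178 0.018 ] z 0.0156
top level [181 169  16  27 229] [0.6327 0.4063 0.022 ] z 0.0209
top standoff [437 152   8   8  51] [ 0.6307 -0.4166  0.055 ] z 0.0534
scene washer [167 212  13   9  94] [ 0.4701 -0.3989  0.014 ] z 0.0122
scene collar [472 230  18  13 157] [0.4612 0.4214 0.018 ] z 0.0147
scene level [481 274  19  31 365] [0.648  0.4085 0.022 ] z 0.0196
scene standoff [137 246  11   9  78] [ 0.6456 -0.4092  0.055 ] z 0.0522
```

```bash
python3 - <<'E'
from h import *
d=cam('top'); g=cv2.cvtColor(d['color'],cv2.COLOR_BGR2GRAY).astype(float)
# desk far edge
def edge(us,v0f,w,sgn):
    out=[]
    for u in us:
        v0=int(v0f(u)); col=g[v0-w:v0+w,u]; dd=np.diff(col)*sgn; k=dd.argmax()
        if 0<k<len(dd)-1:
            a,b,c=dd[k-1:k+2]; k=k+ .5*(a-c)/(a-2*b+c+1e-9)
        out.append((u,v0-w+k+.5))
    return np.array(out)
for us,f in ((range(95,440,8),lambda u:105-(u-88)*38/429),):
    e=edge(us,f,8,-1); p=np.polyfit(e[:,0],e[:,1],1); r=e[:,1]-np.polyval(p,e[:,0]); print(np.round(r,1))
s=cam('scene'); g=cv2.cvtColor(s['color'],cv2.COLOR_BGR2GRAY).astype(float)
e=edge(range(20,500,12),lambda u:350+(u)*0.06+5,0+14,-1); print(np.round(e[:,1],1))
E
```

```text
[ 0.1  0.  -0.1  0.1  0.2  0.1 -0.1 -0.2  0.2  0.  -0.1 -0.3  0.2  0.1
  0.  -0.2  0.2  0.1 -0.1 -0.2  0.1  0.  -0.  -0.2  0.   0.1  0.1 -0.1
  0.   0.1 -0.1 -0.1  0.1  0.1 -0.1 -0.2  0.2  0.2 -0.1 -0.2  0.1  0.1
 -0.  -0.1]
[345.5 347.6 345.5 357.2 345.5 357.5 352.5 352.5 356.3 373.2 358.1 357.7
 365.4 371.4 372.6 373.5 356.6 369.6 377.5 377.5 358.5 383.5 371.4 367.5
 360.7 368.5 373.6 367.2 382.5 367.6 363.5 364.5 371.7 366.6 382.5 375.6
 373.5 391.3 377.5 376.6]
```

```bash
cat > plan.py <<'E'
# usage: plan.py x y z jawyaw_deg  -> total shift (cm) and turn (deg) from the measured pose, tool axes; tool x straight down
import sys
from h import *
s=manip.get_state(); Rm=rot(s['ee_rot']).as_matrix(); p=np.array(s['position'])
x,y,z,a=map(float,sys.argv[1:5]); a=np.radians(a)
zt=np.array([np.cos(a),np.sin(a),0]); 
if zt@Rm[:,2]<0 and len(sys.argv)<6: zt=-zt
xt=np.array([0,0,-1.]); T=np.c_[xt,np.cross(zt,xt),zt]
d=Rm.T@(np.array([x,y,z])-p)*100; rv=np.degrees(R.from_matrix(Rm.T@T).as_rotvec())
print('now',np.round(p,4),'jaw yaw',round(np.degrees(np.arctan2(Rm[1,2],Rm[0,2])),2),'down',np.round(Rm[:,0],3),'w',round(s['width'],4),'t',round(s['clock'],2),'F',np.round(s['contact_force'],1))
print('shift cm',np.round(d,2),'turn deg',np.round(rv,1),'rows>=',np.ceil(max(np.linalg.norm(d)/6.25,np.linalg.norm(rv)/10.7)))
print('q',np.round(s['qpos'],2))
print('tool axes in world: x',np.round(Rm[:,0],2),'y',np.round(Rm[:,1],2),'z',np.round(Rm[:,2],2))
E
python3 plan.py 0.6 -0.05 0.3 0
```

```text
now [0.238  0.5235 0.2313] jaw yaw 65.55 down [ 0.  0. -1.] w 0.0852 t 1.0 F [ 1.  -0.   1.1]
shift cm [ -6.87 -56.69 -37.22] turn deg [65.5  0.  -0. ] rows>= 11.0
q [ 1.02  0.28  1.5   0.    1.36 -0.12]
tool axes in world: x [ 0.  0. -1.] y [-0.91  0.41 -0.  ] z [0.41 0.91 0.  ]
```

```bash
python3 -m crank '[[-1.5,-4.9,-3.2,6,0,0,0],[-3,-9.8,-6.4,12,0,0,0],[-4.5,-14.7,-9.6,18,0,0,0],[-6,-19.6,-12.8,24,0,0,0],[-6.8,-24.6,-16,30,0,0,0]]' 40; python3 plan.py 0.6 -0.05 0.3 0
```

```text
clock: 1.62
position: [0.3968, 0.2746, 0.3005]
ee_rot: [0.675, -0.215, 0.673, 0.215]
contact_force: [1.2, 0.0, -0.7]
width: 0.0004
now [0.3968 0.2746 0.3005] jaw yaw 35.37 down [ 0.002  0.001 -1.   ] w 0.0004 t 1.62 F [ 1.2  0.  -0.7]
shift cm [  0.05 -38.23  -2.22] turn deg [35.4  0.1 -0. ] rows>= 7.0
q [ 0.46  0.1   1.56  0.    1.48 -0.16]
tool axes in world: x [ 0.  0. -1.] y [-0.58  0.82 -0.  ] z [0.82 0.58 0.  ]
```

```bash
python3 -m crank '[[0,-6,-0.3,6,0,0,0],[0,-12,-0.7,12,0,0,0],[0,-18,-1,18,0,0,0],[0,-24,-1.4,24,0,0,0],[0,-30,-1.7,30,0,0,0]]' >/dev/null; python3 plan.py 0.6 -0.05 0.3 0
```

```text
now [0.5572 0.0202 0.2995] jaw yaw 5.33 down [ 0.001  0.    -1.   ] w -0.0003 t 2.25 F [0.2 0.8 0.8]
shift cm [-0.05 -7.39  3.61] turn deg [ 5.3  0.  -0. ] rows>= 2.0
q [-0.09  0.22  1.42  0.    1.51 -0.18]
tool axes in world: x [ 0.  0. -1.] y [-0.09  1.    0.  ] z [1.   0.09 0.  ]
```

```bash
python3 -m crank '[[0,-5.8,0.8,2,0,0,0],[0,-11.6,1.6,4,0,0,0],[2,-17.3,2.4,5.3,0,0,0],[6,-17.3,2.4,5.3,0,0,0],[9.95,-17.3,2.4,5.3,0,0,0]]' >/dev/null;python3 -m crank '[[0,0,0,0,0,0,0],[0,0,0,0,0,0,0]]' >/dev/null; python3 plan.py 0.6 -0.15 0.2 0
python3 - <<'E'
from h import *
t=cam('top'); s=cam('scene'); p=manip.get_state()['position']
for d in(t,s):
    u,v=px(d,p).round().astype(int); print(d['n'],px(d,p))
    crop(d,u-40,v-40,u+40,v+40,8,d['n']+'cal.png')
    print('crop origin',u-40,v-40)
E
```

```text
now [ 0.5979 -0.1481  0.2013] jaw yaw 0.26 down [ 0.002 -0.001 -1.   ] w 0.0002 t 3.12 F [0.7 0.3 1.1]
shift cm [ 0.13 -0.19  0.21] turn deg [0.3 0.1 0. ] rows>= 1.0
q [-0.36  0.35  1.47  0.    1.32 -0.36]
tool axes in world: x [ 0. -0. -1.] y [-0.  1. -0.] z [1. 0. 0.]
top [362.81483855 159.67537269]
crop origin 323 120
scene [250.77205787 196.94105772]
crop origin 211 157
```

View pics/topcal.png

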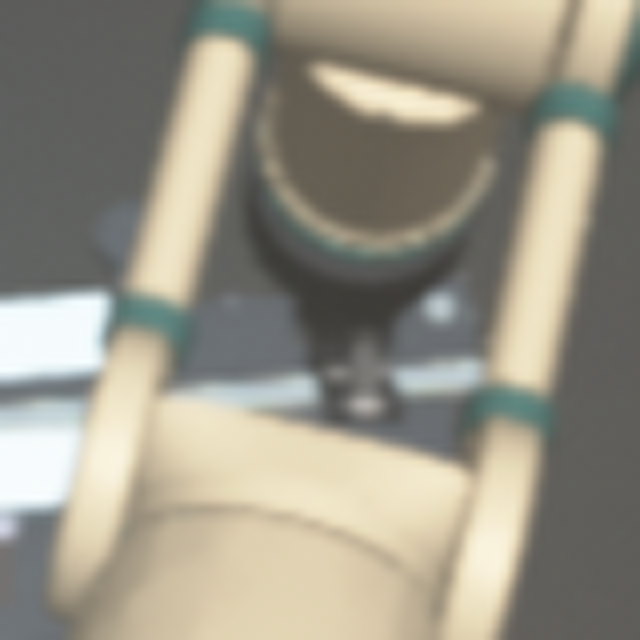

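View pics/scenecal.png

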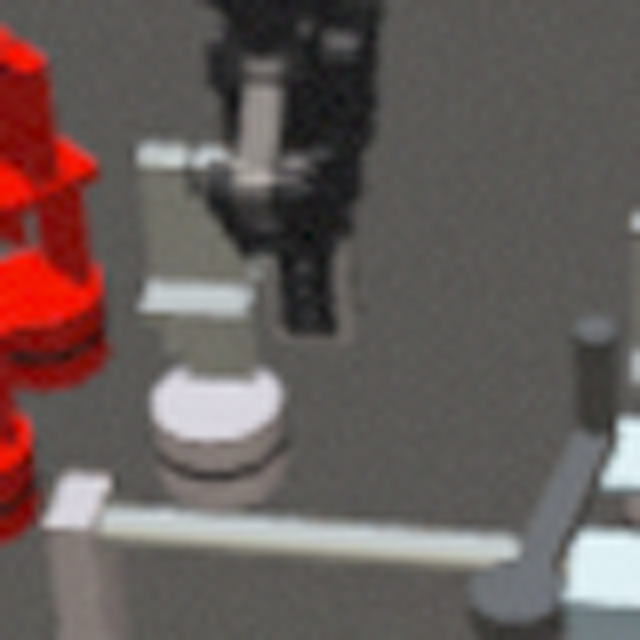

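```bash
python3 - <<'E'
from h import *
t=cam('top'); s=cam('scene')
for lab,d,o,k,L in(('top+',t,(232,145),6,[(158,148),(265,136),(371,125),(477,118)]),('top-',t,(232,145),6,[(166,232),(272,222),(379,212),(487,204)]),('sc-',s,(270,190),5,[(246,132),(362,142),(478,150),(596,157)]),('sc+',s,(270,190),5,[(237,197),(357,206),(478,215),(598,222)])):
    for a,b in L:
        u=o[0]+(a+.5)/k-.5; v=o[1]+(b+.5)/k-.5
        print(lab,np.round(pt(d,u,v,z=.142)*1000,1)[:2])
    
E
```

```text
top+ [617.8 165.7]
top+ [618.6 111.2]
top+ [619.   57.1]
top+ [617.3   3.2]
top- [573.6 164.8]
top- [573.4 111.2]
top- [573.2  57.1]
top- [571.8   2.5]
sc- [575.2   3.3]
sc- [576.2  57.3]
sc- [575.7 110.8]
sc- [574.4 164.9]
sc+ [620.7   3.1]
sc+ [620.6  57.1]
sc+ [620.4 111.2]
sc+ [619.  164.5]
```

```bash
python3 - <<'E'
from h import *
t=cam('top'); s=cam('scene')
print(pt(t,220+475/4,130+172/4,z=.194), pt(s,180+316/3,150+145/3,z=.194))
print('pivot', pt(t,220+477/4,130+72/4,z=.159), pt(s,180+288/3,150+243/3,z=.159),'expect',.651,-.085)
for p in [(.579,-.085,.194),(.651,-.085,.159)]: print(px(t,p),px(s,p))
E
```

```text
[ 0.56736198 -0.0741738   0.194     ] [ 0.58402856 -0.07275944  0.194     ]
pivot [ 0.65477572 -0.08656232  0.159     ] [ 0.6563306  -0.08370056  0.159     ] expect 0.651 -0.085
[341.98978668 168.83073743] [280.26692952 196.57583459]
[338.87359131 149.23055937] [275.78868478 229.32748717]
```

```bash
python3 -m crank '[[-4,0,0,0.3,0,0,6],[-4,4,-0.9,0.3,0,0,6],[-4,7.5,-1.8,0.3,0,0,6],[0,7.5,-1.8,0.3,0,0,6],[3.3,7.5,-1.8,0.3,0,0,6]]' 40 >/dev/null;python3 -m crank '[[0,0,0,0,0,0,6],[0,0,0,0,0,0,1],[0,0,0,0,0,0,0.5],[0,0,0,0,0,0,0.5],[0,0,0,0,0,0,0.5]]' ; python3 plan.py 0.579 -0.073 0.168 0
python3 - <<'E'
from h import *
s=cam('scene');crop(s,230,150,350,250,6,'lev1.png')
E
```

```text
clock: 4.68
position: [0.5785, -0.0733, 0.1683]
ee_rot: [0.707, 0.0, 0.707, -0.001]
contact_force: [-3.4, -0.0, 4.0]
width: 0.0104
now [ 0.5785 -0.0733  0.1683] jaw yaw -0.05 down [ 0.001 -0.001 -1.   ] w 0.0104 t 4.67 F [-3.4 -0.   4. ]
shift cm [0.03 0.03 0.05] turn deg [-0.1  0.1  0. ] rows>= 1.0
q [-0.24  0.33  1.59 -0.    1.22 -0.24]
tool axes in world: x [ 0. -0. -1.] y [ 0.  1. -0.] z [ 1. -0.  0.]
```

View pics/lev1.png

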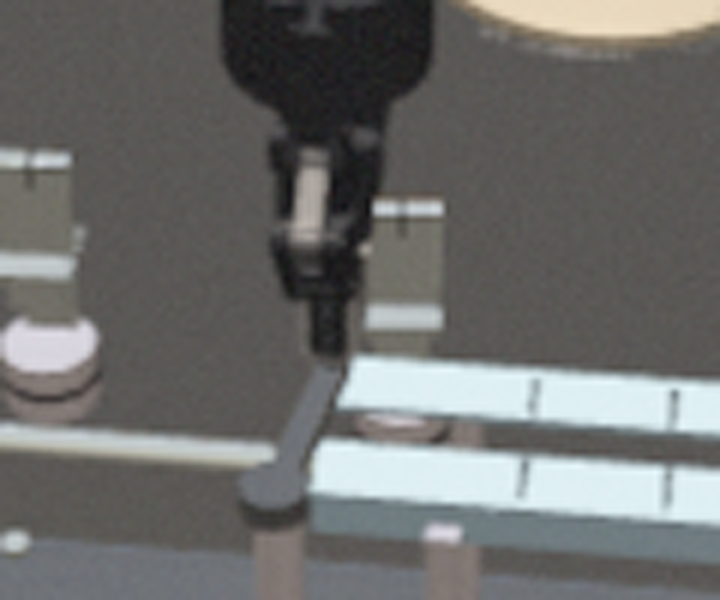

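```bash
python3 -m crank '[[0,1.2,0.3,0,0,0,0.5],[0,2.28,0.78,0,0,0,0.5],[0,3.2,1.4,0,0,0,0.5],[0,4,2.1,0,0,0,0.5],[0,4.7,2.9,0,0,0,0.5]]';  python3 plan.py 0.6388 -0.014 0.168 0;python3 plan.py 0.6743 -0.0169 0.168 0
```

```text
clock: 5.35
position: [0.6041, -0.0243, 0.1682]
ee_rot: [0.705, 0.002, 0.709, 0.0]
contact_force: [-8.2, 3.3, 8.7]
width: 0.0106
now [ 0.6041 -0.0243  0.1682] jaw yaw -0.1 down [-0.007  0.003 -1.   ] w 0.0106 t 5.35 F [-8.2  3.3  8.7]
shift cm [-0.    1.04  3.47] turn deg [-0.1 -0.4 -0.2] rows>= 1.0
q [-0.16  0.36  1.54  0.    1.25 -0.16]
tool axes in world: x [-0.01  0.   -1.  ] y [0. 1. 0.] z [ 1.   -0.   -0.01]
now [ 0.6041 -0.0243  0.1682] jaw yaw -0.1 down [-0.007  0.003 -1.   ] w 0.0106 t 5.35 F [-8.2  3.3  8.7]
shift cm [-0.03  0.76  7.02] turn deg [-0.1 -0.4 -0.2] rows>= 2.0
q [-0.16  0.36  1.54  0.    1.25 -0.16]
tool axes in world: x [-0.01  0.   -1.  ] y [0. 1. 0.] z [ 1.   -0.   -0.01]
```

```bash
python3 -m crank '[[0,0.55,1.1,0,0,0,0.5],[0,1.1,2.4,0,0,0,0.5],[0,1.25,3.8,0,0,0,0.5],[0,1.25,5.3,0,0,0,0.5],[0,1.05,6.4,0,0,0,0.5]]'; python3 -m crank '[[0,0,0,0,0,0,0.5],[0,0,0,0,0,0,3.5],[-2,0,0,0,0,0,3.5],[-7,0,0,0,0,0,3.5],[-9,0,0,0,0,0,3.5]]'
python3 - <<'E'
from h import *
s=cam('scene');crop(s,230,150,350,250,6,'lev2.png')
E
```

```text
clock: 5.98
position: [0.6714, -0.0123, 0.1682]
ee_rot: [0.707, 0.002, 0.707, 0.002]
contact_force: [-4.1, 5.5, 4.5]
width: 0.0103
clock: 6.6
position: [0.6729, -0.0163, 0.2601]
ee_rot: [0.709, -0.0, 0.705, -0.001]
contact_force: [-0.2, 0.5, 0.2]
width: 0.035
```

View pics/lev2.png

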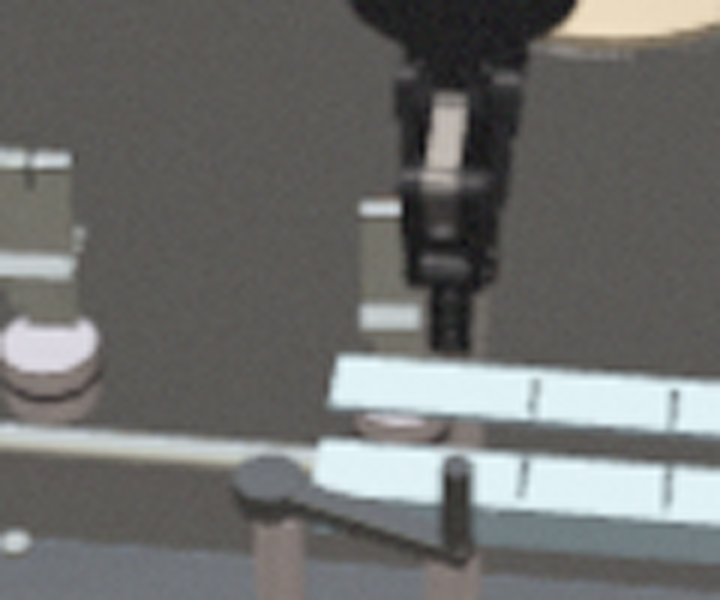

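```bash
cat > car.py <<'E'
from h import *
import sys
t=cam('top'); s=cam('scene')
def find(d,show=True):
    c=cloud(d); b=d['color'].astype(int); out=[]
    col=(b.max(-1)-b.min(-1)<45)
    m=((c[...,2]>.124)&(c[...,2]<.142)&(c[...,0]>.25)&(c[...,0]<.535)&(c[...,1]>-.45)&(c[...,1]<.45)&col).astype(np.uint8)
    nl,lab,st,ce=cv2.connectedComponentsWithStats(m,connectivity=8)
    for k in range(1,nl):
        if st[k,4]<15: continue
        v,u=np.nonzero(lab==k)
        hi=c[lab==k][:,2]
        P=np.array([pt(d,a,e,z=.134)[:2] for a,e in zip(u,v)]); mu=P.mean(0)
        w,V=np.linalg.eigh(np.cov(P.T)); ax=V[:,1]*np.sign(V[1,1])
        print(d['n'],'px',np.round(ce[k],1),'n',st[k,4],'fin top',np.round(mu*1000,1),'long axis yaw from +y deg',round(np.degrees(np.arctan2(-ax[0],ax[1])),1),'len',np.round(np.ptp(P@ax)*1000,0),'wid',np.round(np.ptp(P@V[:,0])*1000,0),'z',np.round(np.median(hi),3))
find(t); find(s)
crop(t,220,195,440,270,3,'tcar.png'); crop(s,190,150,430,230,3,'scar.png')
E
python3 car.py
```

```text
top px [339.3 218.6] n 43 fin top [443.2 -64.4] long axis yaw from +y deg 8.1 len 33.0 wid 12.0 z 0.134
top px [393.7 218.8] n 43 fin top [ 426.2 -225.8] long axis yaw from +y deg 5.2 len 34.0 wid 12.0 z 0.133
top px [244.7 235.5] n 42 fin top [420.7 220.1] long axis yaw from +y deg -5.1 len 33.0 wid 9.0 z 0.132
scene px [235.  177.4] n 58 fin top [ 437.  -225.8] long axis yaw from +y deg -8.1 len 38.0 wid 23.0 z 0.13
scene px [293.6 185.9] n 28 fin top [455.3 -70.7] long axis yaw from +y deg -70.7 len 19.0 wid 15.0 z 0.13
scene px [408.4 188.4] n 65 fin top [431.7 219.7] long axis yaw from +y deg -3.0 len 33.0 wid 21.0 z 0.13
```

View pics/tcar.png

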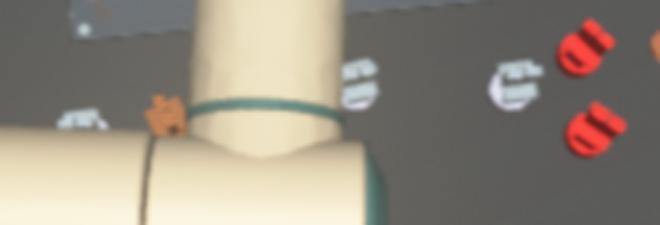

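View pics/scar.png

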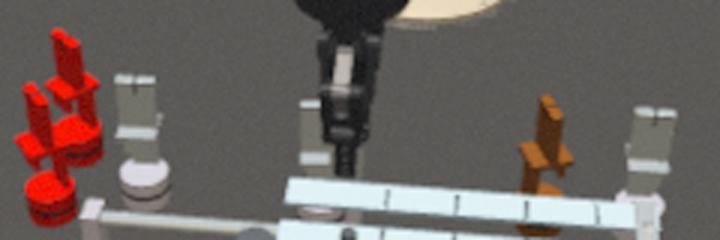

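```bash
python3 plan.py 0.444 -0.0645 0.24 8
```

```text
now [ 0.6722 -0.016   0.2578] jaw yaw -0.07 down [ 0.003 -0.001 -1.   ] w 0.0351 t 6.75 F [-0.4 -0.8 -0.3]
shift cm [  1.73  -4.87 -22.81] turn deg [-8.1  0.1  0.1] rows>= 4.0
q [-0.13  0.41  1.23 -0.    1.49 -0.13]
tool axes in world: x [ 0. -0. -1.] y [ 0.  1. -0.] z [ 1. -0.  0.]
```

```bash
python3 -m crank '[[0,-1.2,-5.7,-2,0,0,6],[0,-2.4,-11.4,-4,0,0,6],[0,-3.7,-17,-6,0,0,6],[0.8,-4.85,-22.8,-8,0,0,6],[1.7,-4.85,-22.8,-8,0,0,6]]' 50 >/dev/null; python3 plan.py 0.444 -0.0645 0.1 8; python3 car.py | grep scene
python3 - <<'E'
from h import *
s=cam('scene');crop(s,250,130,350,220,6,'a1.png')
E
```

```text
now [ 0.4382 -0.0636  0.238 ] jaw yaw 7.84 down [-0.005  0.001 -1.   ] w 0.0598 t 7.38 F [ 1.   0.3 -0.8]
shift cm [13.8  -0.19  0.62] turn deg [-0.2 -0.3 -0.1] rows>= 3.0
q [-0.3   0.07  1.75 -0.    1.33 -0.44]
tool axes in world: x [-0.  0. -1.] y [-0.14  0.99  0.  ] z [ 0.99  0.14 -0.  ]
scene px [234.9 177.5] n 61 fin top [ 437.1 -226.1] long axis yaw from +y deg -8.9 len 36.0 wid 21.0 z 0.13
scene px [296.9 185.9] n 61 fin top [454.4 -62.6] long axis yaw from +y deg 9.3 len 31.0 wid 18.0 z 0.13
scene px [408.1 188.4] n 64 fin top [431.7 218.9] long axis yaw from +y deg 2.7 len 35.0 wid 22.0 z 0.131
```

View pics/a1.png

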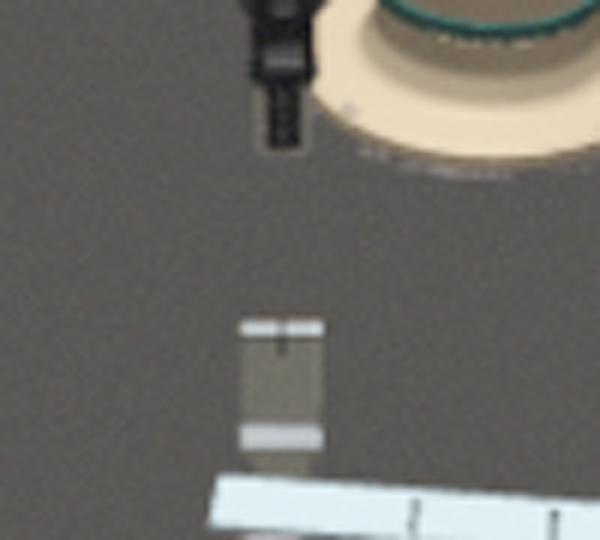

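```bash
python3 -c "
from h import *
s=cam('scene'); print(pt(s,250+282/6,130+327/6,z=.134))"; python3 plan.py 0.4455 -0.0640 0.1 8|head -2
```

```text
[ 0.44855786 -0.06296523  0.134     ]
now [ 0.4445 -0.0639  0.2392] jaw yaw 7.95 down [-0.  0. -1.] w 0.0599 t 7.58 F [ 1.3 -0.4 -0.9]
shift cm [13.92 -0.03  0.1 ] turn deg [-0.1 -0.  -0. ] rows>= 3.0
```

```bash
python3 -m crank '[[5,0,0.1,0,0,0,6],[10,0,0.1,0,0,0,6],[13.9,0,0.1,0,0,0,6],[13.9,0,0.1,0,0,0,6],[13.9,0,0.1,0,0,0,0.5]]' 50;  python3 -m crank '[[0,0,0,0,0,0,0.5],[0,0,0,0,0,0,0.5],[0,0,0,0,0,0,0.5],[-1,0,0,0,0,0,0.5],[-4,0,0,0,0,0,0.5]]';  python3 plan.py 0.54 -0.148 0.19 0
python3 - <<'E'
from h import *
s=cam('scene');crop(s,250,130,350,220,6,'a2.png')
E
```

```text
clock: 8.2
position: [0.4466, -0.064, 0.1018]
ee_rot: [0.706, -0.049, 0.705, 0.049]
contact_force: [0.1, 0.1, -1.0]
width: 0.0431
clock: 8.82
position: [0.4432, -0.0631, 0.1404]
ee_rot: [0.704, -0.048, 0.707, 0.05]
contact_force: [1.3, 0.8, -2.3]
width: 0.0098
now [ 0.4432 -0.0631  0.1404] jaw yaw 7.93 down [-0.004  0.002 -1.   ] w 0.0098 t 8.82 F [ 1.3  0.8 -2.3]
shift cm [-5.01 -9.73  8.4 ] turn deg [ 7.9 -0.2 -0.1] rows>= 3.0
q [-0.3   0.16  1.9   0.    1.08 -0.44]
tool axes in world: x [-0.  0. -1.] y [-0.14  0.99  0.  ] z [ 0.99  0.14 -0.  ]
```

View pics/a2.png

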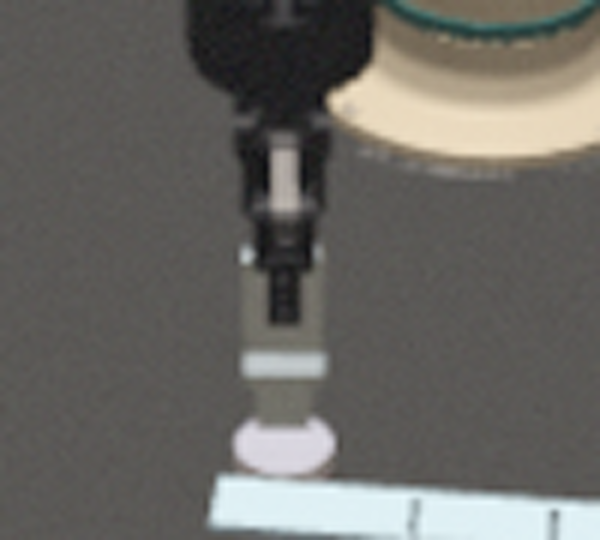

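```bash
python3 -m crank '[[-1,-2,1,2,0,0,0.5],[-2,-4.5,3,4,0,0,0.5],[-3,-7,5,6,0,0,0.5],[-3.35,-9,7.2,7.9,0,0,0.5],[-3.35,-9.7,8.4,7.9,0,0,0.5]]'; python3 -m crank '[[0,0,0,0,0,0,0.5],[0,0,0,0,0,0,0.5]]'>/dev/null; python3 plan.py 0.597 -0.148 0.1735 0
python3 - <<'E'
from h import *
s=cam('scene');crop(s,200,130,300,240,6,'a3.png')
E
```

```text
clock: 9.5
position: [0.5425, -0.1491, 0.1744]
ee_rot: [0.708, -0.0, 0.707, -0.0]
contact_force: [-0.4, 0.2, -1.5]
width: 0.0092
now [ 0.5398 -0.1471  0.1737] jaw yaw 0.09 down [-0.002  0.001 -1.   ] w 0.0093 t 9.75 F [-0.2  0.6 -2.8]
shift cm [ 0.01 -0.1   5.72] turn deg [ 0.1 -0.1 -0.1] rows>= 1.0
q [-0.39  0.29  1.63  0.    1.22 -0.39]
tool axes in world: x [-0.  0. -1.] y [-0.  1.  0.] z [ 1.  0. -0.]
```

View pics/a3.png

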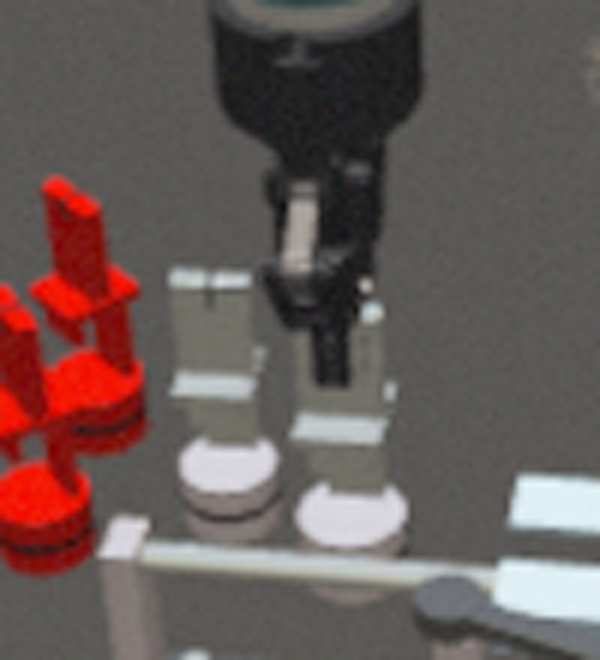

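```bash
python3 -m crank '[[0,0,1.4,0,0,0,0.5],[0,0,2.8,0,0,0,0.5],[0,0,4.3,0,0,0,0.5],[0,0,5.7,0,0,0,0.5],[0,0,5.7,0,0,0,0.5]]'; python3 plan.py 0.597 -0.148 0.1485 0
python3 - <<'E'
from h import *
s=cam('scene');crop(s,200,130,300,240,6,'a4.png')
E
```

```text
clock: 10.42
position: [0.599, -0.148, 0.1737]
ee_rot: [0.707, -0.0, 0.707, 0.001]
contact_force: [-1.0, 0.3, -2.8]
width: 0.0094
now [ 0.599  -0.148   0.1737] jaw yaw 0.08 down [-0.001  0.    -1.   ] w 0.0094 t 10.43 F [-1.   0.3 -2.8]
shift cm [ 2.52  0.   -0.19] turn deg [ 0.1 -0.1 -0. ] rows>= 1.0
q [-0.35  0.37  1.5   0.    1.27 -0.36]
tool axes in world: x [-0.  0. -1.] y [-0.  1.  0.] z [ 1.  0. -0.]
```

View pics/a4.png

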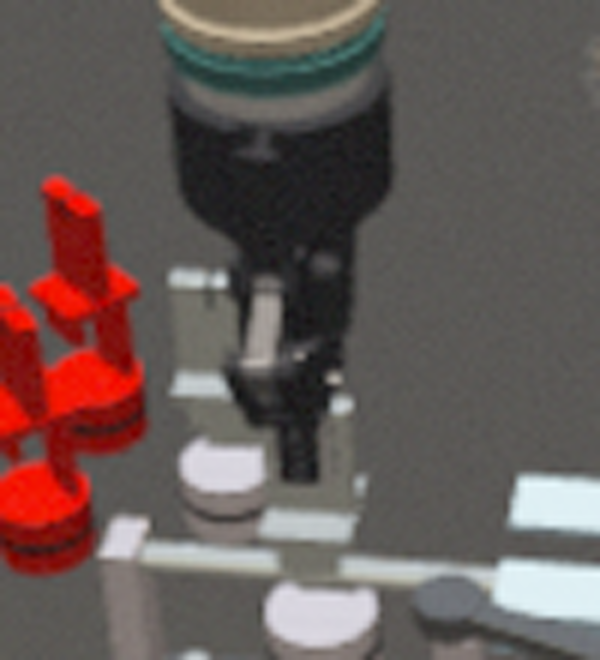

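```bash
python3 -m crank '[[0.6,0,-0.15,0,0,0,0.5],[1.2,0,-0.15,0,0,0,0.5],[1.8,0,-0.15,0,0,0,0.5],[2.2,0,-0.15,0,0,0,0.5],[2.2,0,-0.15,0,0,0,0.5]]'; python3 -m crank '[[0.15,0,0,0,0,0,0.5],[0.3,0,0,0,0,0,0.5],[0.3,0,0,0,0,0,0.5]]'; python3 plan.py 0.597 -0.148 0.1485 0
python3 - <<'E'
from h import *
s=cam('scene');crop(s,200,150,300,250,6,'a5.png')
E
```

```text
clock: 11.1
position: [0.5965, -0.148, 0.1518]
ee_rot: [0.707, -0.0, 0.707, 0.0]
contact_force: [-0.2, -0.6, -3.0]
width: 0.0096
clock: 11.48
position: [0.597, -0.1482, 0.1501]
ee_rot: [0.707, -0.0, 0.707, 0.0]
contact_force: [-1.0, 1.0, 2.3]
width: 0.009
now [ 0.597  -0.1482  0.1501] jaw yaw 0.05 down [ 0.001 -0.    -1.   ] w 0.009 t 11.47 F [-1.   1.   2.3]
shift cm [0.16 0.02 0.  ] turn deg [0.1 0.1 0. ] rows>= 1.0
q [-0.36  0.39  1.54  0.    1.21 -0.36]
tool axes in world: x [ 0. -0. -1.] y [-0.  1. -0.] z [1. 0. 0.]
```

View pics/a5.png

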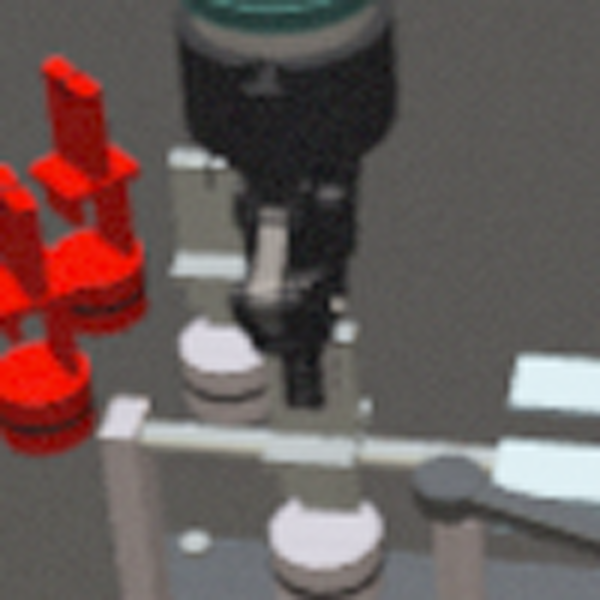

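```bash
python3 -m crank '[[-0.15,1,0,0,0,0,0.5],[-0.15,3,0,0,0,0,0.5],[-0.15,5,0,0,0,0,0.5],[-0.15,7,0,0,0,0,0.5],[-0.15,9,0,0,0,0,0.5]]'; python3 plan.py 0.597 0.165 0.1495 0
python3 - <<'E'
from h import *
s=cam('scene');crop(s,200,150,320,250,6,'a6.png')
E
```

```text
clock: 12.15
position: [0.5965, -0.0562, 0.1507]
ee_rot: [0.707, -0.0, 0.707, 0.001]
contact_force: [0.9, -0.9, -2.3]
width: 0.0092
now [ 0.5965 -0.0562  0.1507] jaw yaw 0.09 down [-0.  0. -1.] w 0.0092 t 12.15 F [ 0.9 -0.9 -2.3]
shift cm [ 0.13 22.12  0.08] turn deg [ 0.1 -0.  -0. ] rows>= 4.0
q [-0.21  0.37  1.58  0.    1.2  -0.21]
tool axes in world: x [-0.  0. -1.] y [-0.  1.  0.] z [ 1.  0. -0.]
```

View pics/a6.png

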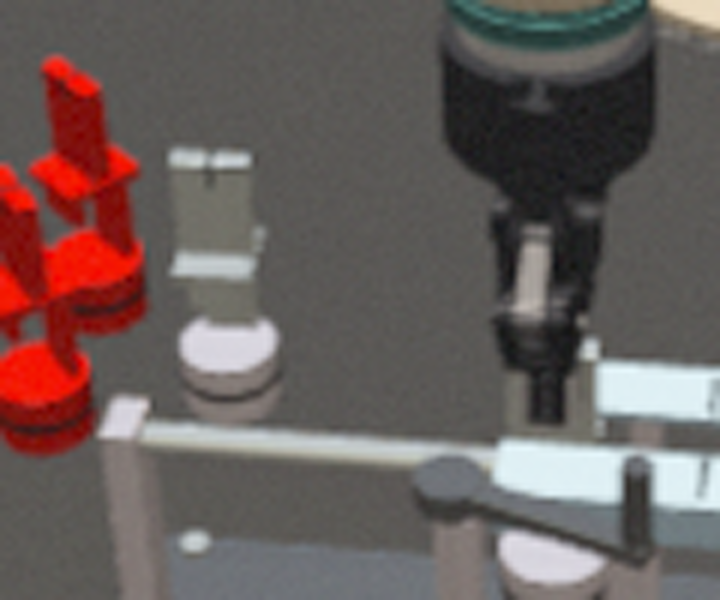

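Carrier A is entering the slot cleanly. Sliding on towards mark3.

```bash
python3 -m crank '[[0,3,0,0,0,0,0.5],[0,6,0,0,0,0,0.5],[0,9,0,0,0,0,0.5],[0,12,0,0,0,0,0.5],[0,15,0,0,0,0,0.5]]';  python3 -m crank '[[0,2,0,0,0,0,0.5],[0,4,0,0,0,0,0.5],[0,5.8,0,0,0,0,0.5],[0,6.5,0,0,0,0,0.5],[0,6.5,0,0,0,0,0.5]]'; python3 plan.py 0.597 0.165 0.1495 0
python3 - <<'E'
from h import *
s=cam('scene');crop(s,320,150,430,250,7,'a7.png')
E
```

```text
clock: 12.82
position: [0.5964, 0.0933, 0.1508]
ee_rot: [0.707, -0.0, 0.707, 0.0]
contact_force: [0.0, -0.5, -1.1]
width: 0.0093
clock: 13.45
position: [0.5965, 0.157, 0.1507]
ee_rot: [0.707, -0.001, 0.707, 0.0]
contact_force: [0.5, -0.8, -1.4]
width: 0.0094
now [0.5965 0.157  0.1507] jaw yaw 0.08 down [-0. -0. -1.] w 0.0094 t 13.45 F [ 0.5 -0.8 -1.4]
shift cm [0.12 0.8  0.05] turn deg [ 0.1 -0.   0. ] rows>= 1.0
q [ 0.14  0.39  1.54 -0.    1.21  0.14]
tool axes in world: x [-0. -0. -1.] y [-0.  1. -0.] z [ 1.  0. -0.]
```

View pics/a7.png

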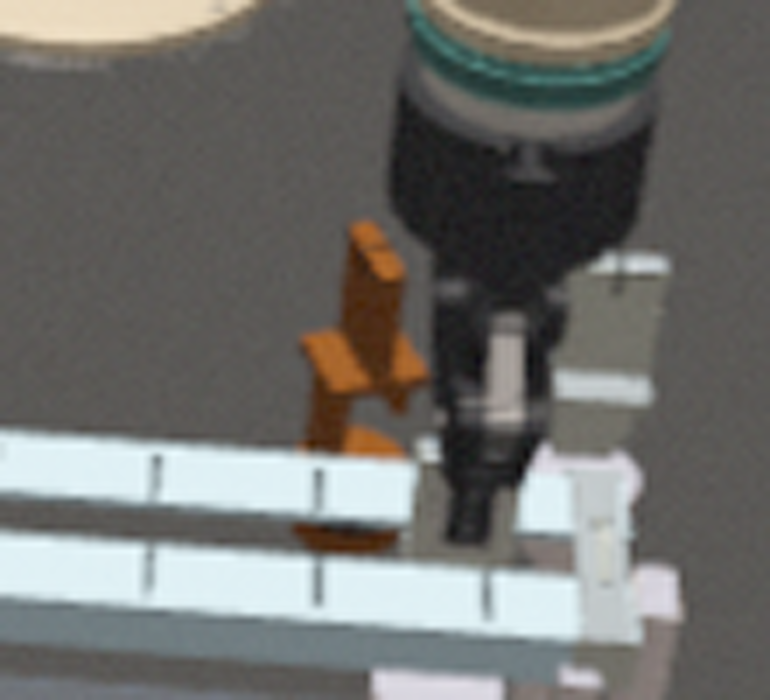

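```bash
python3 -m crank '[[0,0.35,0,0,0,0,0.5],[0,0.7,0,0,0,0,0.5],[0,0.7,0,0,0,0,0.5],[0,0.7,0,0,0,0,0.5],[0,0.7,0,0,0,0,3]]';  python3 -m crank '[[0,0,0,0,0,0,3],[0,0,0,0,0,0,3],[-4,0,0,0,0,0,3],[-8,0,0,0,0,0,3],[-8,-4,-4,0,0,0,3]]'
cat > fins.py <<'E'
from h import *
import sys
a=[int(x) for x in sys.argv[1:5]]
s=cam('scene'); t=cam('top'); crop(s,*a,6,sys.argv[5])
c=cloud(s); b=s['color'].astype(int)
# fin +x faces standing above roof, near x=.602
m=((c[...,2]>.148)&(c[...,2]<.18)&(np.abs(c[...,0]-.602)<.012)&(c[...,1]>-.22)&(c[...,1]<.19)&(b.max(-1)-b.min(-1)<45)).astype(np.uint8)
nl,lab,st,ce=cv2.connectedComponentsWithStats(m)
for k in range(1,nl):
    if st[k,4]>40:
        y=[]
        for v in range(st[k,1]+1,st[k,1]+st[k,3]-1):
            uu=np.nonzero(lab[v]==k)[0]
            if len(uu)<8: continue
            for e in (uu.min(),uu.max()):
                # intersect with plane x=.602
                r=pt(s,e+(.5 if e==uu.max() else -.5),v,depth=1.)-s['eye']; p=s['eye']+r*(.602-s['eye'][0])/r[0]; y.append((e==uu.max(),p[1],p[2]))
        y=np.array(y); lo=np.median(y[y[:,0]==0][:,1]); hi=np.median(y[y[:,0]==1][:,1]); print('fin px',np.round(ce[k],1),'n',st[k,4],'y lo/hi mm',round(lo*1000,1),round(hi*1000,1),'mid',round((lo+hi)*500,1),'z',np.round([y[:,2].min(),y[:,2].max()],3))
# top: fin tops z ~.182
c=cloud(t); m=((c[...,2]>.172)&(c[...,2]<.192)&(np.abs(c[...,0]-.597)<.015)&(c[...,1]>-.22)&(c[...,1]<.19)).astype(np.uint8)
nl,lab,st,ce=cv2.connectedComponentsWithStats(m)
for k in range(1,nl):
    if st[k,4]>15:
        v,u=np.nonzero(lab==k); P=np.array([pt(t,x,y,z=.182) for x,y in zip(u,v)]); print('top fin',np.round(ce[k],1),st[k,4],'mid',np.round(P.mean(0)*1000,1),'yrange',np.round([P[:,1].min()*1000,P[:,1].max()*1000],0))
E
python3 fins.py 320 150 430 250 a8.png
```

```text
clock: 14.12
position: [0.5968, 0.1638, 0.1513]
ee_rot: [0.707, -0.0, 0.707, 0.0]
contact_force: [0.1, 0.5, 0.8]
width: 0.0265
clock: 14.75
position: [0.5612, 0.1252, 0.2345]
ee_rot: [0.711, -0.001, 0.703, 0.002]
contact_force: [-0.6, -1.2, -0.2]
width: 0.0302
fin px [389.9 221.2] n 179 y lo/hi mm 146.4 180.6 mid 163.5 z [0.149 0.179]
```

View pics/a8.png

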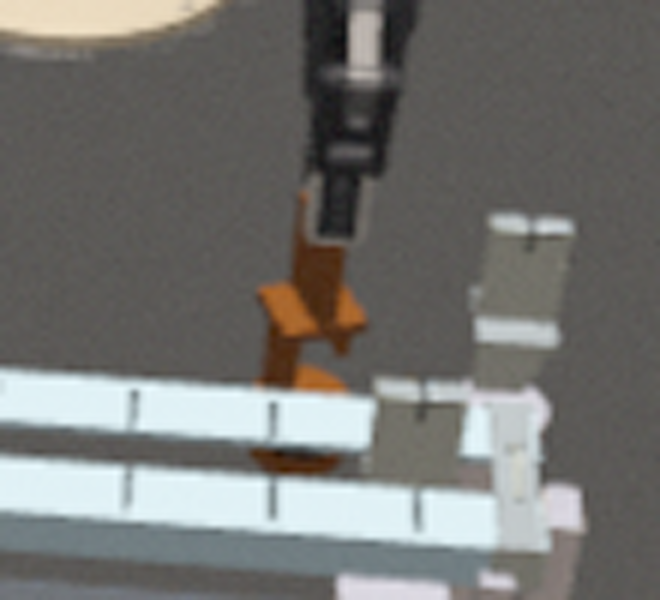

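```bash
python3 car.py; python3 -c "
from h import *
s=cam('scene'); print(pt(s,320+531/6,150+225/6,z=.134))
a=pt(s,320+488/6,150+222/6,z=.134);b=pt(s,320+574/6,150+228/6,z=.134);print(a,b,np.degrees(np.arctan2(-(b-a)[0],(b-a)[1])))"
```

```text
top px [383.8 225.1] n 44 fin top [ 410.4 -193.8] long axis yaw from +y deg 2.7 len 34.0 wid 11.0 z 0.134
scene px [248.9 174.8] n 62 fin top [ 421.3 -192.5] long axis yaw from +y deg 1.2 len 36.0 wid 21.0 z 0.13
scene px [408.4 188.3] n 61 fin top [431.1 219.6] long axis yaw from +y deg -0.6 len 33.0 wid 22.0 z 0.13
[0.42776282 0.22009757 0.134     ]
[0.42777688 0.20198368 0.134     ] [0.42774879 0.23817894 0.134     ] 0.044455757089239364
```

View pics/tcar.png

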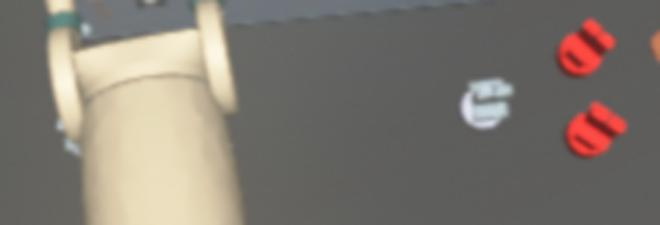

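```bash
python3 plan.py 0.4245 0.22 0.24 -1
```

```text
now [0.5568 0.1239 0.2312] jaw yaw 0.01 down [ 0.001  0.001 -1.   ] w 0.03 t 15.0 F [-0.7  0.8 -0.1]
shift cm [ -0.89   9.61 -13.23] turn deg [ 1.   0.1 -0. ] rows>= 3.0
q [0.1  0.27 1.52 0.   1.36 0.1 ]
tool axes in world: x [ 0.  0. -1.] y [-0.  1.  0.] z [1. 0. 0.]
```

```bash
python3 -m crank '[[-0.9,3.2,-4.4,0,0,0,6],[-0.9,6.4,-8.8,1,0,0,6],[-0.9,9.6,-13.2,1,0,0,6],[-0.9,9.6,-13.2,1,0,0,6],[-0.9,9.6,-13.2,1,0,0,6]]'>/dev/null; python3 plan.py 0.4245 0.22 0.101 -1
python3 - <<'E'
from h import *
s=cam('scene');crop(s,360,130,460,230,6,'c1.png');t=cam('top');crop(t,200,200,300,270,6,'c1t.png')
E
```

```text
now [0.4255 0.2204 0.24  ] jaw yaw -0.88 down [ 0.002  0.    -1.   ] w 0.0598 t 15.62 F [ 0.3 -0.2 -0.3]
shift cm [13.9  -0.04 -0.12] turn deg [ 0.1  0.1 -0. ] rows>= 3.0
q [ 0.33  0.12  1.68 -0.    1.33  0.35]
tool axes in world: x [ 0.  0. -1.] y [0.02 1.   0.  ] z [ 1.   -0.02  0.  ]
```

View pics/c1.png

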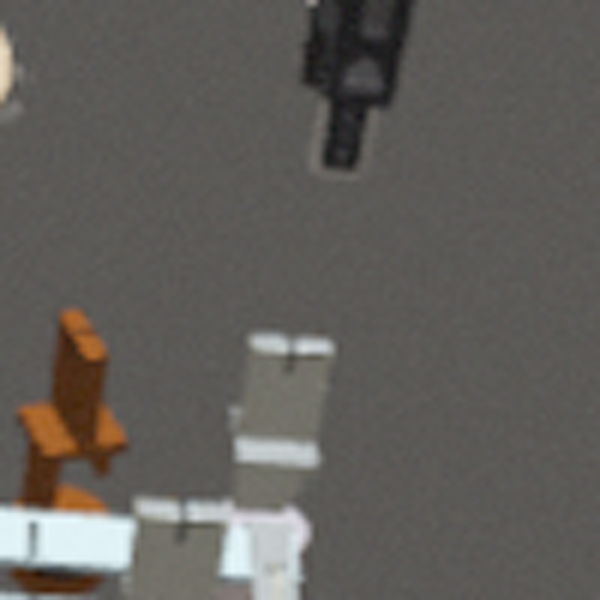

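View pics/c1t.png

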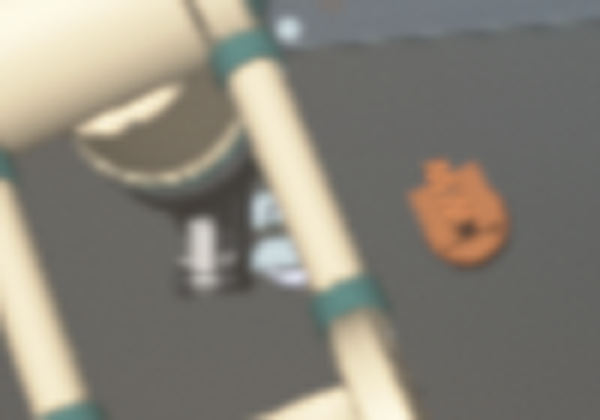

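```bash
python3 -c "
from h import *
s=cam('scene'); print(px(s,[.4245,.22,.134]),px(s,manip.get_state()['position']+np.array([0,0,.01])), 360+342/6,130+165/6)"; python3 -m crank '[[5,0,-0.1,0,0,0,6],[10,0,-0.1,0,0,0,6],[13.9,0,-0.1,0,0,0,6],[13.9,0,-0.1,0,0,0,6],[13.9,0,-0.1,0,0,0,0.5]]' 50;  python3 -m crank '[[0,0,0,0,0,0,0.5],[0,0,0,0,0,0,0.5],[0,0,0,0,0,0,0.5],[-1,0,0,0,0,0,0.5],[-4,0,0,0,0,0,0.5]]';  python3 plan.py 0.54 -0.148 0.26 0
python3 - <<'E'
from h import *
s=cam('scene');crop(s,360,130,460,230,6,'c2.png')
E
```

```text
[408.38190744 186.73486346] [414.99920498 148.39333903] 417.0 157.5
clock: 16.4
position: [0.4251, 0.2199, 0.1019]
ee_rot: [0.708, 0.006, 0.706, -0.006]
contact_force: [0.5, -0.2, 0.7]
width: 0.043
clock: 17.02
position: [0.4216, 0.2191, 0.1399]
ee_rot: [0.705, 0.005, 0.709, -0.006]
contact_force: [-0.7, 0.2, -3.1]
width: 0.0093
now [0.4216 0.2191 0.1399] jaw yaw -0.95 down [-0.005 -0.002 -1.   ] w 0.0093 t 17.02 F [-0.7  0.2 -3.1]
shift cm [-12.   -36.53  12.39] turn deg [-0.9 -0.3  0.1] rows>= 7.0
q [ 0.33  0.2   1.85 -0.    1.09  0.35]
tool axes in world: x [-0. -0. -1.] y [ 0.02  1.   -0.  ] z [ 1.   -0.02 -0.  ]
```

View pics/c2.png

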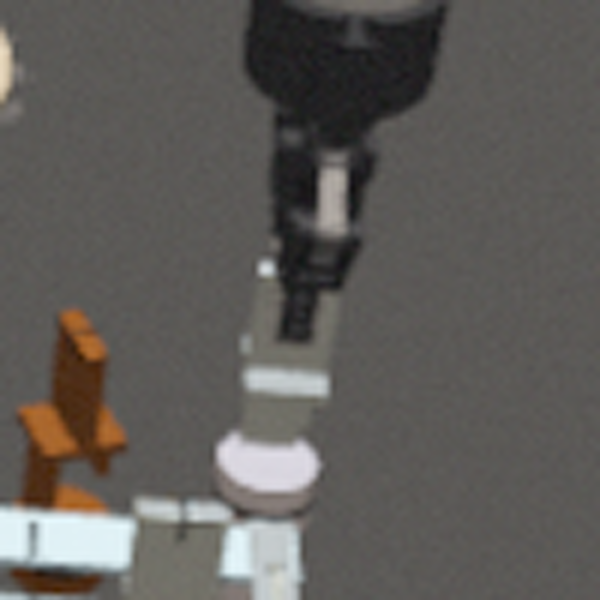

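```bash
python3 -m crank '[[-4,0,0,0,0,0,0.5],[-9,-2,0,0,0,0,0.5],[-12,-5.5,0,0,0,0,0.5],[-12,-10.5,0,0,0,0,0.5],[-12,-15.5,0,0,0,0,0.5]]'>/dev/null; python3 -m crank '[[0,-5,1.5,0,0,0,0.5],[0,-10,4,-0.9,0,0,0.5],[0,-14.5,7.5,-0.9,0,0,0.5],[0,-18.5,10.5,-0.9,0,0,0.5],[0,-20.9,12.1,-0.9,0,0,0.5]]'; python3 plan.py 0.54 -0.148 0.174 0
```

```text
clock: 18.32
position: [0.5395, -0.1486, 0.2597]
ee_rot: [0.707, 0.001, 0.707, -0.001]
contact_force: [-1.0, 1.1, -3.6]
width: 0.0092
now [ 0.5395 -0.1486  0.2597] jaw yaw -0.15 down [-0. -0. -1.] w 0.0092 t 18.32 F [-1.   1.1 -3.6]
shift cm [8.57 0.06 0.06] turn deg [-0.1 -0.   0. ] rows>= 2.0
q [-0.39  0.24  1.49 -0.    1.42 -0.39]
tool axes in world: x [-0. -0. -1.] y [ 0.  1. -0.] z [ 1. -0. -0.]
```

```bash
python3 -m crank '[[4,0,0,0,0,0,0.5],[7,0,0,0,0,0,0.5],[8.55,0,0,0,0,0,0.5],[8.55,0,0,0,0,0,0.5],[8.55,0,1,0,0,0,0.5]]' >/dev/null; python3 -m crank '[[0,0,1.3,0,0,0,0.5],[0,0,2.6,0,0,0,0.5],[0,0,4,0,0,0,0.5],[0,0,4.7,0,0,0,0.5],[0,0,4.7,0,0,0,0.5]]'; python3 plan.py 0.597 -0.148 0.15 0
python3 - <<'E'
from h import *
s=cam('scene');crop(s,200,130,300,240,6,'c4.png')
E
```

```text
clock: 19.58
position: [0.5958, -0.1462, 0.175]
ee_rot: [0.707, 0.0, 0.707, -0.0]
contact_force: [-0.0, 0.4, -3.7]
width: 0.009
now [ 0.5958 -0.1462  0.175 ] jaw yaw -0.03 down [-0.  0. -1.] w 0.009 t 19.57 F [-0.   0.4 -3.7]
shift cm [ 2.5  -0.18  0.12] turn deg [-0. -0. -0.] rows>= 1.0
q [-0.35  0.37  1.51  0.    1.26 -0.35]
tool axes in world: x [-0.  0. -1.] y [0. 1. 0.] z [ 1. -0. -0.]
```

View pics/c4.png

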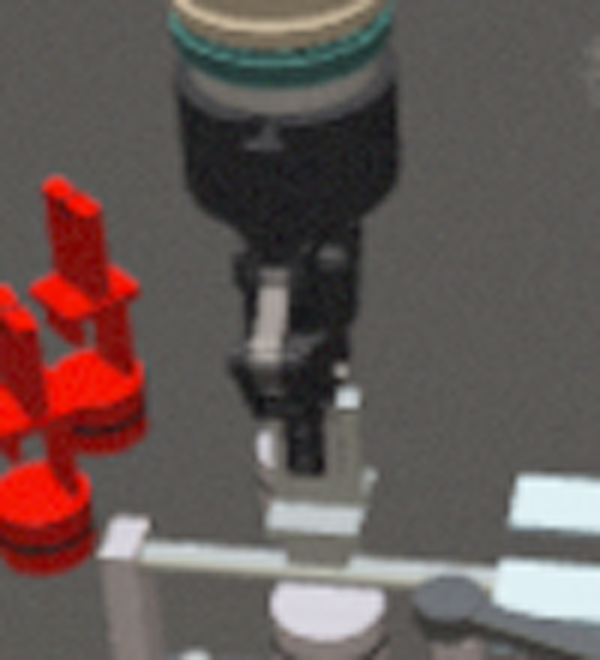

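```bash
python3 -m crank '[[0.7,0,0.1,0,0,0,0.5],[1.4,0,0.1,0,0,0,0.5],[2.1,0,0.1,0,0,0,0.5],[2.5,0,0.1,0,0,0,0.5],[2.5,0,0.1,0,0,0,0.5]]'; python3 -m crank '[[0.1,0,0,0,0,0,0.5],[0.1,0,0,0,0,0,0.5]]'; python3 plan.py 0.597 0.111 0.15 0
python3 - <<'E'
from h import *
s=cam('scene');crop(s,200,150,300,250,6,'c5.png')
E
```

```text
clock: 20.25
position: [0.5963, -0.1463, 0.1503]
ee_rot: [0.707, 0.0, 0.707, -0.0]
contact_force: [0.7, -0.5, -3.0]
width: 0.0089
clock: 20.5
position: [0.5964, -0.1463, 0.15]
ee_rot: [0.707, 0.0, 0.707, -0.0]
contact_force: [-0.8, 0.2, 3.0]
width: 0.0095
now [ 0.5964 -0.1463  0.15  ] jaw yaw -0.05 down [ 0.001 -0.    -1.   ] w 0.0095 t 20.5 F [-0.8  0.2  3. ]
shift cm [-0.   25.73  0.03] turn deg [-0.1  0.   0. ] rows>= 5.0
q [-0.35  0.39  1.55  0.    1.21 -0.35]
tool axes in world: x [ 0. -0. -1.] y [ 0.  1. -0.] z [ 1. -0.  0.]
```

View pics/c5.png

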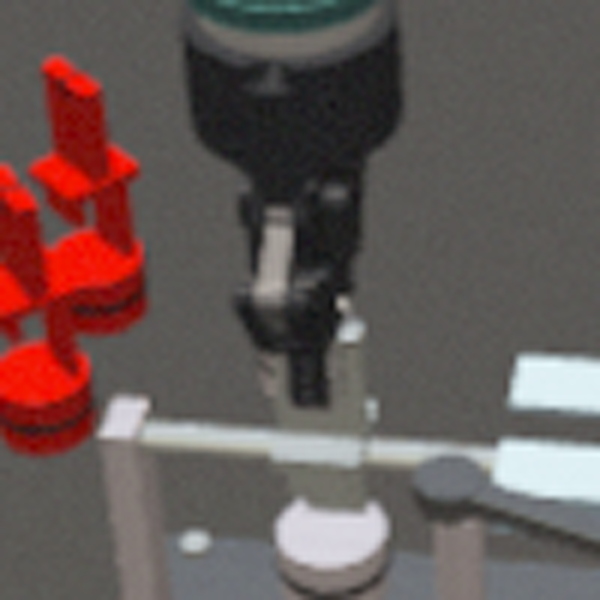

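Resting on the rail. Back off 1 mm and slide towards mark2 (25.7 cm).

```bash
python3 -m crank '[[-0.1,2,0,0,0,0,0.5],[-0.1,5,0,0,0,0,0.5],[-0.1,8,0,0,0,0,0.5],[-0.1,11,0,0,0,0,0.5],[-0.1,14,0,0,0,0,0.5]]';  python3 -m crank '[[0,3,0,0,0,0,0.5],[0,6,0,0,0,0,0.5],[0,9,0,0,0,0,0.5],[0,11,0,0,0,0,0.5],[0,11,0,0,0,0,0.5]]'; python3 -m crank '[[0,0,0,0,0,0,0.5]]'>/dev/null; python3 plan.py 0.597 0.111 0.15 0
python3 fins.py 320 150 430 250 c6.png
```

```text
clock: 21.18
position: [0.5966, -0.0048, 0.1501]
ee_rot: [0.707, 0.0, 0.707, -0.0]
contact_force: [-0.2, -1.1, -1.5]
width: 0.0091
clock: 21.8
position: [0.5963, 0.106, 0.1501]
ee_rot: [0.707, 0.0, 0.707, 0.001]
contact_force: [0.1, 1.5, -0.1]
width: 0.0092
now [0.5964 0.1037 0.1501] jaw yaw -0.05 down [-0.  0. -1.] w 0.0095 t 21.93 F [ 0.6  0.7 -0.6]
shift cm [0.01 0.73 0.06] turn deg [-0.1 -0.  -0. ] rows>= 1.0
q [0.06 0.37 1.56 0.   1.2  0.06]
tool axes in world: x [-0.  0. -1.] y [0. 1. 0.] z [ 1. -0. -0.]
fin px [362.9 221.2] n 101 y lo/hi mm 88.1 122.0 mid 105.1 z [0.144 0.17 ]
fin px [389.7 220.8] n 193 y lo/hi mm 146.2 180.3 mid 163.2 z [0.149 0.185]
top fin [257.9 173. ] 45 mid [594.6 162.7 182. ] yrange [147. 177.]
```

View pics/c6.png

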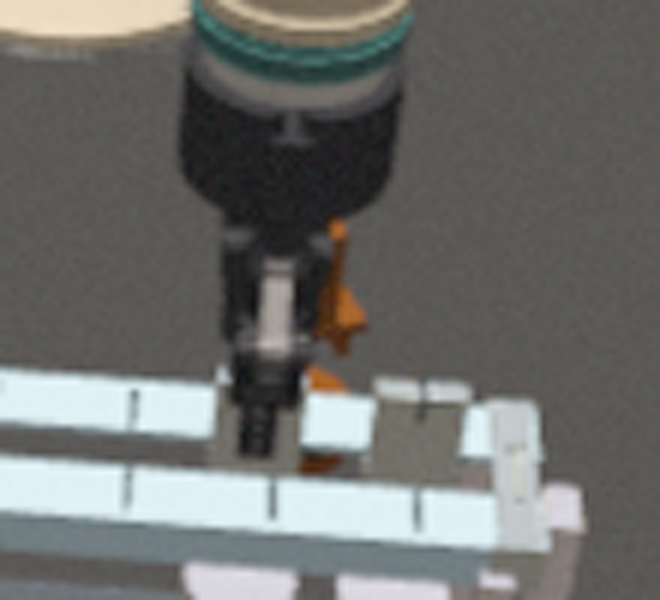

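```bash
python3 -m crank '[[0,0.3,0,0,0,0,0.5],[0,0.6,0,0,0,0,0.5],[0,0.6,0,0,0,0,0.5],[0,0.6,0,0,0,0,0.5]]'; python3 fins.py 320 150 430 250 c7.png
```

```text
clock: 22.52
position: [0.5966, 0.1097, 0.1502]
ee_rot: [0.707, 0.0, 0.707, -0.0]
contact_force: [-0.5, -0.0, -3.0]
width: 0.0093Traceback (most recent call last):
  File "fins.py", line 18, in <module>
    y=np.array(y); lo=np.median(y[y[:,0]==0][:,1]); hi=np.median(y[y[:,0]==1][:,1]); print('fin px',np.round(ce[k],1),'n',st[k,4],'y lo/hi mm',round(lo*1000,1),round(hi*1000,1),'mid',round((lo+hi)*500,1),'z',np.round([y[:,2].min(),y[:,2].max()],3))
                                  ~^^^^^
IndexError: too many indices for array: array is 1-dimensional, but 2 were indexed
```

```bash
sed -i 's/^        y=np.array(y); lo/        if not y: continue\n        y=np.array(y); lo/' fins.py; python3 -m crank '[[0,0,0,0,0,0,3],[0,0,0,0,0,0,3],[0,0,0,0,0,0,3],[-4,0,0,0,0,0,3],[-8,0,0,0,0,0,3]]'; python3 fins.py 320 150 430 250 c7.png
```

```text
clock: 23.25
position: [0.5963, 0.1098, 0.2309]
ee_rot: [0.707, 0.0, 0.707, -0.0]
contact_force: [0.9, -0.6, 0.4]
width: 0.0302
fin px [365.9 219.1] n 189 y lo/hi mm 93.2 127.5 mid 110.4 z [0.147 0.185]
fin px [389.8 220.6] n 194 y lo/hi mm 146.2 180.6 mid 163.4 z [0.149 0.185]
top fin [279.4 170.9] 17 mid [594.6  98.8 182. ] yrange [ 94. 103.]
top fin [257.5 173.1] 50 mid [594.4 163.6 182. ] yrange [147. 180.]
```

View pics/c7.png

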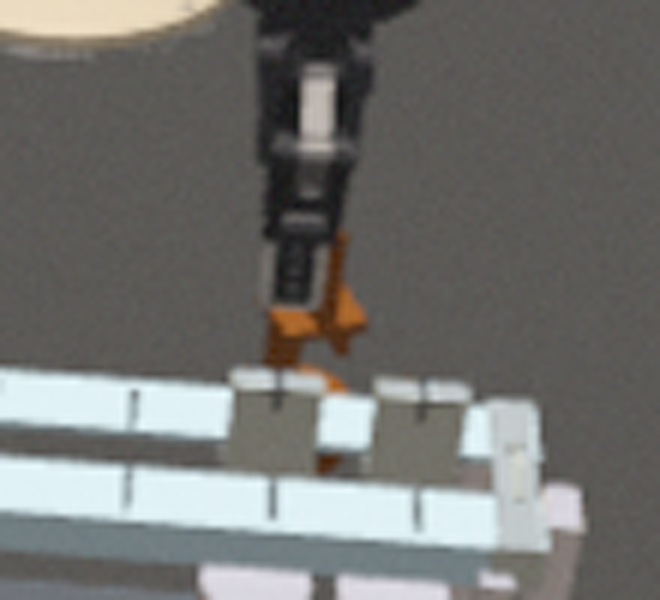

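```bash
python3 -m crank '[[0,5.4,0,0,0,0,3],[4,5.4,0,0,0,0,3],[7.9,5.4,0,0,0,0,3],[7.9,5.4,0,0,0,0,3],[7.9,5.4,0,0,0,0,0.5]]' 40; python3 -m crank '[[0,0,0,0,0,0,0.5],[0,0,0,0,0,0,0.5],[0,0.15,0,0,0,0,0.5],[0,0.15,0,0,0,0,0.5],[0,0.15,0,0,0,0,0.5]]'; python3 -m crank '[[0,0,0,0,0,0,3],[0,0,0,0,0,0,3],[0,0,0,0,0,0,3],[-4,0,0,0,0,0,3],[-8,0,0,0,0,0,3]]'; python3 fins.py 320 150 430 250 c8.png; python3 plan.py .43 .05 .24 3
```

```text
clock: 23.98
position: [0.5974, 0.1638, 0.1523]
ee_rot: [0.708, 0.001, 0.707, -0.0]
contact_force: [-0.2, 0.1, 1.5]
width: 0.0129
clock: 24.6
position: [0.5974, 0.1644, 0.1526]
ee_rot: [0.708, -0.0, 0.706, -0.001]
contact_force: [-0.0, -4.4, 5.3]
width: 0.0095
clock: 25.22
position: [0.5962, 0.1655, 0.2314]
ee_rot: [0.706, 0.0, 0.708, -0.0]
contact_force: [1.3, -0.1, 0.4]
width: 0.0301
fin px [365.9 219.1] n 186 y lo/hi mm 93.2 127.8 mid 110.5 z [0.15  0.182]
fin px [390.1 221.7] n 187 y lo/hi mm 146.7 181.9 mid 164.3 z [0.146 0.179]
top fin [277.8 170.9] 29 mid [595.2 103.6 182. ] yrange [ 94. 114.]
top fin [260.2 172.2] 24 mid [596.3 155.6 182. ] yrange [147. 165.]
now [0.5993 0.166  0.2363] jaw yaw -0.05 down [ 0.009  0.002 -1.   ] w 0.03 t 25.32 F [0.7 0.1 0.5]
shift cm [ -0.56 -11.62 -16.92] turn deg [-3.   0.5 -0.1] rows>= 4.0
q [0.16 0.34 1.4  0.   1.39 0.16]
tool axes in world: x [ 0.01  0.   -1.  ] y [0. 1. 0.] z [ 1.   -0.    0.01]
```

```bash
python3 -m crank '[[-0.5,-4,-4,0,0,0,6],[-0.5,-8,-8,0,0,0,6],[-0.5,-13,-11,0,0,0,6],[-0.5,-18,-14,-1,0,0,6],[-0.5,-23,-17,-2,0,0,6]]'>/dev/null; python3 plan.py .413 -.193 .24 2.5; python3 car.py
```

```text
now [ 0.425  -0.0656  0.2356] jaw yaw 2.03 down [-0.  0. -1.] w 0.0603 t 25.95 F [ 0.6 -0.8 -0.7]
shift cm [ -0.45 -12.69  -1.65] turn deg [-0.5 -0.  -0. ] rows>= 3.0
q [-0.32  0.05  1.78  0.    1.31 -0.35]
tool axes in world: x [-0.  0. -1.] y [-0.04  1.    0.  ] z [ 1.    0.04 -0.  ]
top px [383.9 225.1] n 45 fin top [ 410.3 -194.2] long axis yaw from +y deg 2.1 len 33.0 wid 11.0 z 0.135
scene px [248.7 174.9] n 63 fin top [ 421.6 -193.1] long axis yaw from +y deg 7.1 len 34.0 wid 22.0 z 0.131
```

```bash
python3 -m crank '[[-0.5,-4.2,-0.6,0,0,0,6],[-0.5,-8.4,-1.2,0,0,0,6],[-0.5,-12.7,-1.65,-0.5,0,0,6],[-0.5,-12.7,-1.65,-0.5,0,0,6],[-0.5,-12.7,-1.65,-0.5,0,0,6]]'>/dev/null; python3 plan.py .413 -.193 .101 2.5
python3 - <<'E'
from h import *
s=cam('scene');crop(s,190,110,300,220,6,'b1.png')
E
```

```text
now [ 0.4142 -0.191   0.2406] jaw yaw 2.44 down [-0.001  0.002 -1.   ] w 0.0601 t 26.68 F [-0.   0.2 -0.2]
shift cm [13.96 -0.22 -0.12] turn deg [-0.1 -0.  -0.1] rows>= 3.0
q [-0.59  0.09  1.72  0.    1.33 -0.63]
tool axes in world: x [-0.  0. -1.] y [-0.04  1.    0.  ] z [ 1.    0.04 -0.  ]
```

View pics/b1.png

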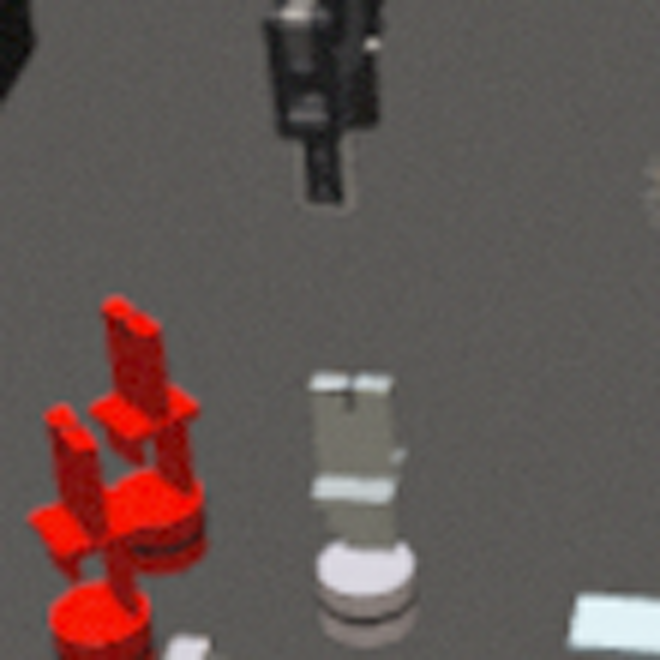

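```bash
python3 -m crank '[[5,-0.2,-0.1,0,0,0,6],[10,-0.2,-0.1,0,0,0,6],[13.95,-0.2,-0.1,0,0,0,6],[13.95,-0.2,-0.1,0,0,0,6],[13.95,-0.2,-0.1,0,0,0,0.5]]' 50;  python3 -m crank '[[0,0,0,0,0,0,0.5],[0,0,0,0,0,0,0.5],[0,0,0,0,0,0,0.5],[-1,0,0,0,0,0,0.5],[-4,0,0,0,0,0,0.5]]';  python3 plan.py 0.54 -0.148 0.175 0
python3 - <<'E'
from h import *
s=cam('scene');crop(s,190,110,300,220,6,'b2.png')
E
```

```text
clock: 27.35
position: [0.4145, -0.194, 0.103]
ee_rot: [0.708, -0.016, 0.706, 0.015]
contact_force: [-0.1, 0.2, 0.7]
width: 0.0435
clock: 27.98
position: [0.4118, -0.1931, 0.141]
ee_rot: [0.706, -0.014, 0.708, 0.016]
contact_force: [0.4, -0.6, -2.8]
width: 0.0094
now [ 0.4118 -0.1931  0.141 ] jaw yaw 2.43 down [-0.004  0.003 -1.   ] w 0.0094 t 27.98 F [ 0.4 -0.6 -2.8]
shift cm [-3.43  3.97 12.98] turn deg [ 2.4 -0.2 -0.2] rows>= 3.0
q [-0.59  0.17  1.89  0.    1.09 -0.63]
tool axes in world: x [-0.  0. -1.] y [-0.04  1.    0.  ] z [ 1.    0.04 -0.  ]
```

View pics/b2.png

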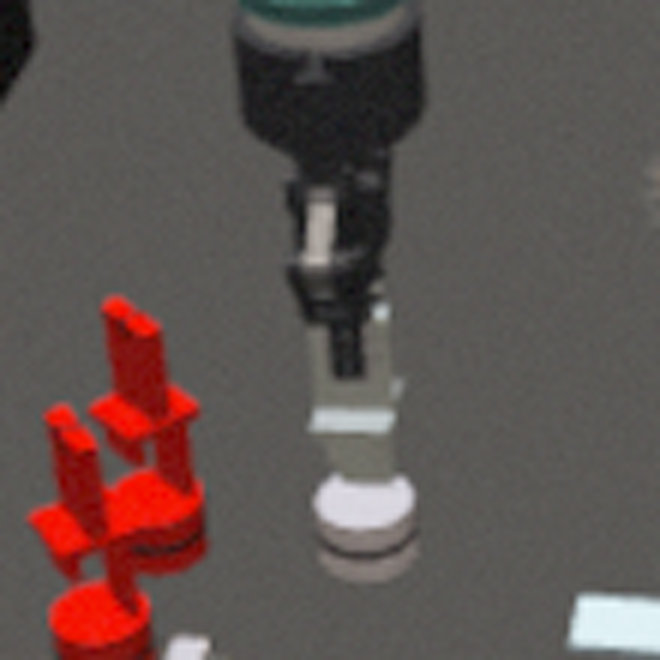

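```bash
python3 -m crank '[[-2,1.5,1,1,0,0,0.5],[-3.4,3,4,2,0,0,0.5],[-3.4,4,8,2.4,0,0,0.5],[-3.4,4,11,2.4,0,0,0.5],[-3.4,4,13,2.4,0,0,0.5]]'>/dev/null; python3 -m crank '[[0,0,0,0,0,0,0.5],[0,0,0,0,0,0,0.5]]'; python3 plan.py 0.597 -0.148 0.175 0
```

```text
clock: 28.9
position: [0.5401, -0.1484, 0.1752]
ee_rot: [0.706, -0.0, 0.708, 0.001]
contact_force: [0.7, -0.3, -3.4]
width: 0.0095
now [ 0.5401 -0.1484  0.1752] jaw yaw 0.04 down [-0.002  0.001 -1.   ] w 0.0095 t 28.9 F [ 0.7 -0.3 -3.4]
shift cm [0.01 0.03 5.69] turn deg [ 0.  -0.1 -0. ] rows>= 1.0
q [-0.39  0.29  1.63 -0.    1.23 -0.39]
tool axes in world: x [-0.  0. -1.] y [-0.  1.  0.] z [ 1.  0. -0.]
```

```bash
python3 -m crank '[[0,0,1.4,0,0,0,0.5],[0,0,2.8,0,0,0,0.5],[0,0,4.3,0,0,0,0.5],[0,0,5.7,0,0,0,0.5],[0,0,5.7,0,0,0,0.5]]'; python3 plan.py 0.597 -0.148 0.1515 0
python3 - <<'E'
from h import *
s=cam('scene');crop(s,200,130,300,240,6,'b4.png')
E
```

```text
clock: 29.52
position: [0.5991, -0.1485, 0.1752]
ee_rot: [0.707, -0.0, 0.708, 0.001]
contact_force: [-0.5, -1.3, -2.3]
width: 0.0093
now [ 0.5991 -0.1485  0.1752] jaw yaw 0.08 down [-0.001  0.    -1.   ] w 0.0093 t 29.52 F [-0.5 -1.3 -2.3]
shift cm [ 2.37  0.05 -0.2 ] turn deg [ 0.1 -0.1 -0. ] rows>= 1.0
q [-0.36  0.37  1.5  -0.    1.27 -0.36]
tool axes in world: x [-0.  0. -1.] y [-0.  1.  0.] z [ 1.  0. -0.]
```

View pics/b4.png

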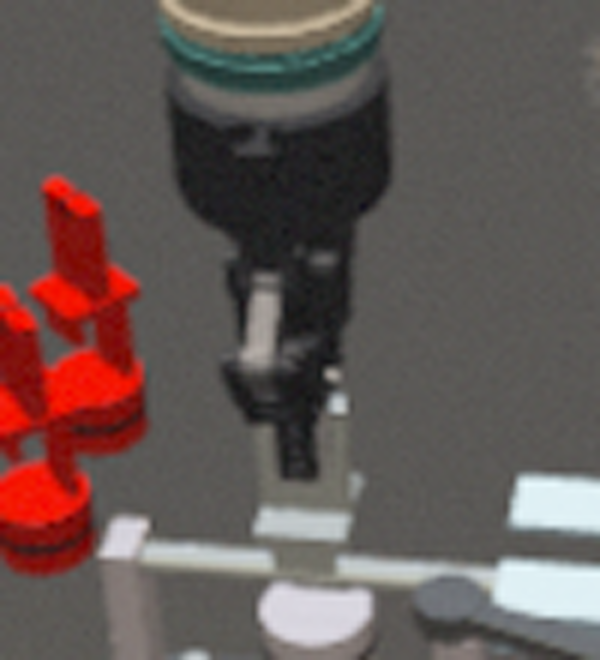

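```bash
python3 -m crank '[[0.6,0,-0.15,0,0,0,0.5],[1.2,0,-0.15,0,0,0,0.5],[1.8,0,-0.15,0,0,0,0.5],[2.2,0,-0.15,0,0,0,0.5],[2.4,0,-0.15,0,0,0,0.5]]'; python3 -m crank '[[0.1,0,0,0,0,0,0.5],[0.1,0,0,0,0,0,0.5]]'; python3 plan.py 0.597 0.057 0.15 0
python3 - <<'E'
from h import *
s=cam('scene');crop(s,200,150,300,250,6,'b5.png')
E
```

```text
clock: 30.2
position: [0.5969, -0.1485, 0.1514]
ee_rot: [0.707, -0.0, 0.707, 0.0]
contact_force: [0.1, 0.3, -1.5]
width: 0.0092
clock: 30.45
position: [0.597, -0.1486, 0.1511]
ee_rot: [0.707, -0.0, 0.707, 0.0]
contact_force: [-0.5, -0.2, -1.7]
width: 0.0091
now [ 0.597  -0.1486  0.1511] jaw yaw 0.04 down [ 0. -0. -1.] w 0.0091 t 30.45 F [-0.5 -0.2 -1.7]
shift cm [1.100e-01 2.056e+01 1.000e-02] turn deg [0. 0. 0.] rows>= 4.0
q [-0.36  0.39  1.54  0.    1.21 -0.36]
tool axes in world: x [ 0. -0. -1.] y [-0.  1. -0.] z [1. 0. 0.]
```

View pics/b5.png

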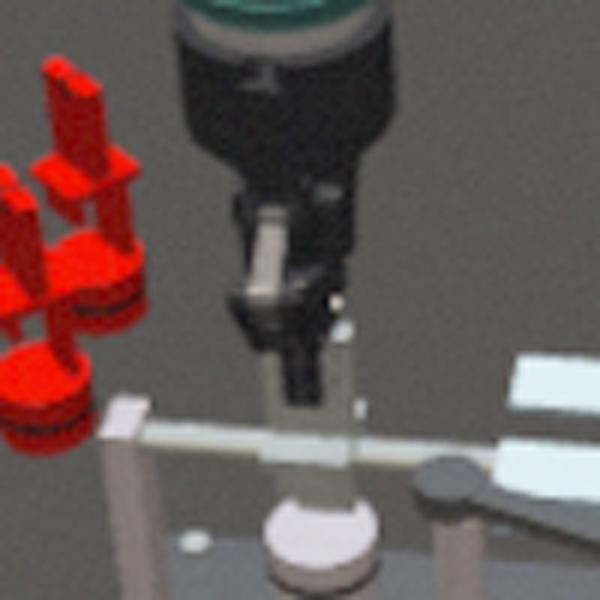

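```bash
python3 -m crank '[[0,2,0,0,0,0,0.5],[0,5,0,0,0,0,0.5],[0,8,0,0,0,0,0.5],[0,11,0,0,0,0,0.5],[0,14,0,0,0,0,0.5]]';  python3 -m crank '[[0,3,0,0,0,0,0.5],[0,4.5,0,0,0,0,0.5],[0,5.8,0,0,0,0,0.5],[0,5.8,0,0,0,0,0.5],[0,5.8,0,0,0,0,0.5]]'; python3 fins.py 300 150 430 250 b6.png
```

```text
clock: 31.12
position: [0.5968, -0.0066, 0.151]
ee_rot: [0.707, -0.0, 0.707, 0.001]
contact_force: [0.3, -1.4, -1.8]
width: 0.009
clock: 31.75
position: [0.597, 0.0495, 0.151]
ee_rot: [0.707, 0.0, 0.707, 0.0]
contact_force: [-0.2, 2.6, 1.2]
width: 0.0092
fin px [365.9 219.3] n 187 y lo/hi mm 93.1 127.4 mid 110.3 z [0.147 0.182]
fin px [390.  221.3] n 195 y lo/hi mm 146.7 181.5 mid 164.1 z [0.146 0.184]
top fin [277. 171.] 36 mid [594.9 105.9 182. ] yrange [ 94. 118.]
top fin [257.1 172.2] 46 mid [597.1 164.7 182. ] yrange [147. 180.]
```

View pics/b6.png

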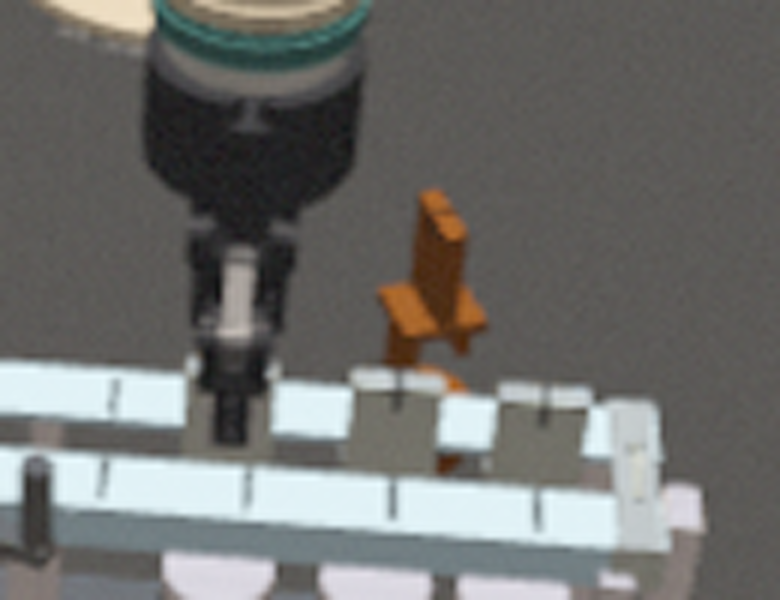

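```bash
python3 -m crank '[[0,0.3,0,0,0,0,0.5],[0,0.68,0,0,0,0,0.5],[0,0.68,0,0,0,0,0.5],[0,0.68,0,0,0,0,0.5]]'; python3 -m crank '[[0,0,0,0,0,0,3],[0,0,0,0,0,0,3],[0,0,0,0,0,0,3],[-4,0,0,0,0,0,3],[-8,0,0,0,0,0,3]]'; python3 fins.py 300 150 430 250 b7.png
```

```text
clock: 32.35
position: [0.5971, 0.0558, 0.151]
ee_rot: [0.707, -0.001, 0.707, 0.0]
contact_force: [-0.5, -2.2, 1.4]
width: 0.0093
clock: 32.98
position: [0.5964, 0.0565, 0.2311]
ee_rot: [0.707, -0.0, 0.708, 0.001]
contact_force: [0.1, -0.3, 0.4]
width: 0.0299
fin px [341.1 217.5] n 185 y lo/hi mm 38.2 72.0 mid 55.1 z [0.147 0.183]
fin px [365.8 219.5] n 178 y lo/hi mm 93.2 127.5 mid 110.4 z [0.147 0.179]
fin px [389.9 221.5] n 185 y lo/hi mm 146.7 181.7 mid 164.2 z [0.146 0.182]
top fin [275.5 171.1] 49 mid [595.1 110.3 182. ] yrange [ 94. 127.]
top fin [255.1 172.4] 29 mid [597.2 170.8 182. ] yrange [162. 180.]
```

View pics/b7.png

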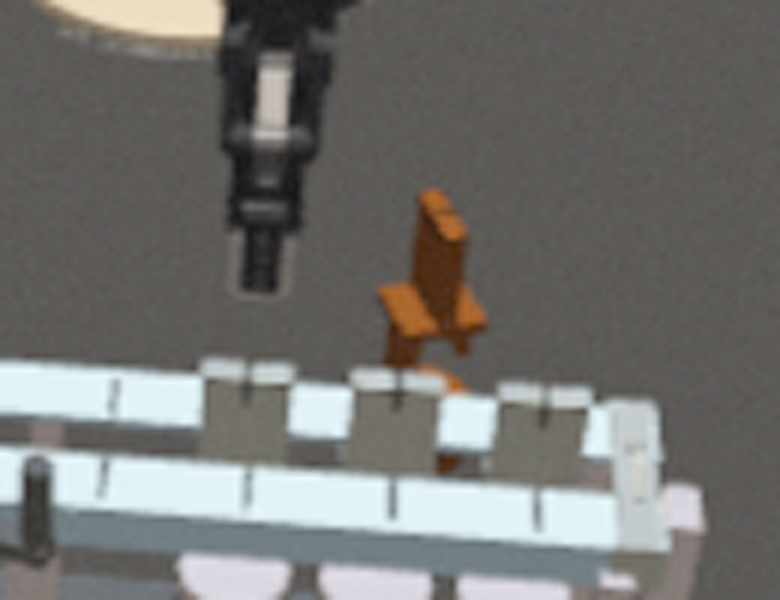

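```bash
python3 -m crank '[[4,0,0,0,0,0,3],[7.9,0,0,0,0,0,3],[7.9,0,0,0,0,0,3],[7.9,0,0,0,0,0,0.5],[7.9,0,0,0,0,0,0.5]]' 40; python3 -m crank '[[0,0,0,0,0,0,0.5],[0,0.12,0,0,0,0,0.5],[0,0.25,0,0,0,0,0.5],[0,0.25,0,0,0,0,0.5],[0,0.25,0,0,0,0,0.5]]'; python3 -m crank '[[0,0,0,0,0,0,3],[0,0,0,0,0,0,3],[0,0,0,0,0,0,3],[-4,0,0,0,0,0,3],[-8,0,0,0,0,0,3]]'; python3 fins.py 300 150 430 250 b8.png
```

```text
clock: 33.7
position: [0.5978, 0.0563, 0.1532]
ee_rot: [0.708, -0.0, 0.706, 0.0]
contact_force: [0.6, 0.1, -2.6]
width: 0.0095
clock: 34.33
position: [0.5976, 0.0578, 0.1529]
ee_rot: [0.708, -0.001, 0.706, -0.0]
contact_force: [-0.3, -5.1, 5.5]
width: 0.0093
clock: 34.95
position: [0.5964, 0.0591, 0.2319]
ee_rot: [0.706, -0.0, 0.708, 0.001]
contact_force: [-0.0, 0.1, -0.2]
width: 0.0301
fin px [341.7 218. ] n 176 y lo/hi mm 39.8 73.6 mid 56.7 z [0.147 0.18 ]
fin px [365.9 219. ] n 189 y lo/hi mm 93.2 127.2 mid 110.2 z [0.147 0.185]
fin px [390.  221.4] n 190 y lo/hi mm 146.7 181.5 mid 164.1 z [0.146 0.184]
top fin [275.3 171.1] 47 mid [595.2 110.8 182. ] yrange [ 94. 127.]
top fin [254.6 172.4] 25 mid [597.4 172.1 182. ] yrange [165. 180.]
```

```bash
python3 - <<'E'
from h import *
for n in('top','scene'):
    d=cam(n); cv2.imwrite(f'pics/{n}_f.png',d['color'])
E
python3 plan.py 0.6729 -0.0163 0.25 0
```

```text
now [0.597  0.059  0.2322] jaw yaw 0.05 down [ 0.001  0.    -1.   ] w 0.0297 t 35.15 F [-0.3 -0.2 -0.9]
shift cm [-1.77 -7.54  7.59] turn deg [ 0.1  0.1 -0. ] rows>= 2.0
q [-0.02  0.31  1.45  0.    1.38 -0.02]
tool axes in world: x [ 0.  0. -1.] y [-0.  1.  0.] z [1. 0. 0.]
```

View pics/scene_f.png

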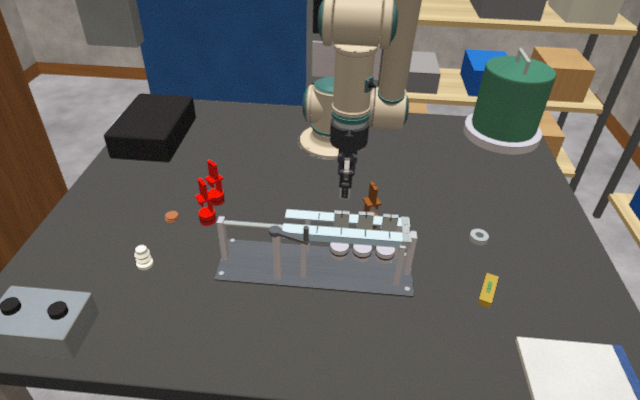

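View pics/top_f.png

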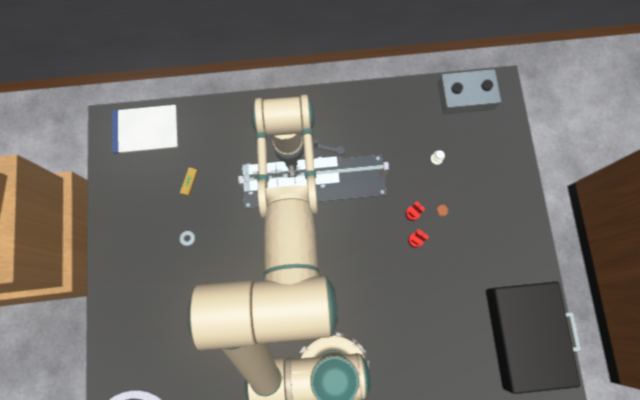

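```bash
python3 -c "
from h import *
s=cam('scene'); print(pt(s,230+457/6,150+465/6,z=.194))
crop(s,250,190,350,270,7,'lev3.png')"
python3 -m crank '[[-1.8,-2,3,0,0,0,5],[-1.8,-5,6,0,0,0,5],[-1.8,-7.5,7.6,0,0,0,5],[-1.8,-7.5,7.6,0,0,0,5]]'; python3 plan.py 0.673 -0.0163 0.169 0
```

```text
[ 0.67665051 -0.01584578  0.194     ]
clock: 35.7
position: [0.673, -0.0179, 0.2468]
ee_rot: [0.706, 0.001, 0.709, -0.0]
contact_force: [0.5, 0.3, 0.0]
width: 0.0498
now [ 0.673  -0.0179  0.2468] jaw yaw -0.09 down [-0.004  0.    -1.   ] w 0.0498 t 35.7 F [0.5 0.3 0. ]
shift cm [7.78 0.16 0.03] turn deg [-0.1 -0.2 -0. ] rows>= 2.0
q [-0.13  0.42  1.24 -0.    1.48 -0.13]
tool axes in world: x [-0.  0. -1.] y [0. 1. 0.] z [ 1. -0. -0.]
```

View pics/lev3.png

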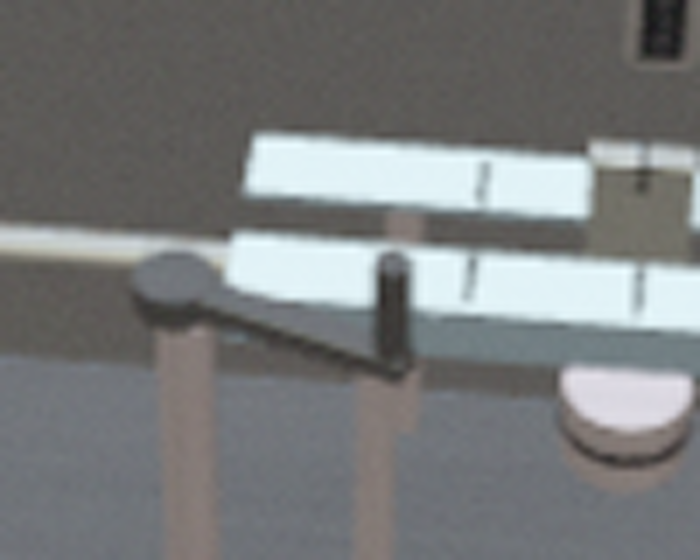

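```bash
python3 -m crank '[[4,0.15,0,0,0,0,5],[7.8,0.15,0,0,0,0,5],[7.8,0.15,0,0,0,0,5],[7.8,0.15,0,0,0,0,0.5],[7.8,0.15,0,0,0,0,0.5]]' 40; python3 -m crank '[[0,0,0,0,0,0,0.5],[0,0,0,0,0,0,0.5]]'; python3 plan.py 0.6531 -0.013 0.169 0
```

```text
clock: 36.33
position: [0.6739, -0.0145, 0.1739]
ee_rot: [0.708, -0.0, 0.706, 0.0]
contact_force: [-0.3, 0.5, -0.0]
width: 0.0145
clock: 36.58
position: [0.6737, -0.0146, 0.1739]
ee_rot: [0.708, -0.0, 0.706, 0.0]
contact_force: [-1.4, 0.6, 5.4]
width: 0.0103
now [ 0.6737 -0.0146  0.1739] jaw yaw 0.05 down [ 0.003 -0.    -1.   ] w 0.0103 t 36.58 F [-1.4  0.6  5.4]
shift cm [ 0.48  0.16 -2.07] turn deg [0.  0.2 0. ] rows>= 1.0
q [-0.13  0.45  1.37  0.    1.31 -0.13]
tool axes in world: x [ 0. -0. -1.] y [-0.  1. -0.] z [1. 0. 0.]
```

```bash
python3 -m crank '[[0,0.25,-1,0,0,0,0.5],[0,0.36,-2.1,0,0,0,0.5],[0,0.3,-3.2,0,0,0,0.5],[0,0.1,-4.2,0,0,0,0.5],[0,-0.3,-5.2,0,0,0,0.5]]'; python3 -m crank '[[0,-0.5,-1,0,0,0,0.5],[0,-1.1,-1.8,0,0,0,0.5],[0,-1.9,-2.6,0,0,0,0.5],[0,-2.8,-3.2,0,0,0,0.5],[0,-3.7,-3.7,0,0,0,0.5]]'; python3 plan.py 0.579 -0.085 0.174 0
```

```text
clock: 37.2
position: [0.6222, -0.0135, 0.1738]
ee_rot: [0.709, 0.002, 0.705, 0.003]
contact_force: [1.8, 10.0, 6.3]
width: 0.01
clock: 37.83
position: [0.5847, -0.0534, 0.1737]
ee_rot: [0.709, 0.001, 0.706, 0.001]
contact_force: [0.4, 3.3, 6.3]
width: 0.0102
now [ 0.5847 -0.0534  0.1737] jaw yaw 0.05 down [ 0.004  0.002 -1.   ] w 0.0102 t 37.83 F [0.4 3.3 6.3]
shift cm [-0.04 -3.16 -0.58] turn deg [ 0.1  0.2 -0.1] rows>= 1.0
q [-0.21  0.33  1.57  0.    1.23 -0.21]
tool axes in world: x [ 0.  0. -1.] y [-0.  1.  0.] z [1. 0. 0.]
```

```bash
python3 -m crank '[[0,-0.8,-0.25,0,0,0,0.5],[0,-1.6,-0.43,0,0,0,0.5],[0,-2.3,-0.52,0,0,0,0.5],[0,-3.0,-0.57,0,0,0,0.5],[0,-3.0,-0.57,0,0,0,0.5]]'; python3 -m crank '[[0,-0.2,0,0,0,0,0.5],[0,-0.4,0,0,0,0,0.5],[0,-0.4,0,0,0,0,0.5]]'; python3 fins.py 230 150 350 250 l4.png
```

```text
clock: 38.45
position: [0.5777, -0.084, 0.1735]
ee_rot: [0.707, 0.0, 0.707, 0.001]
contact_force: [-2.8, 2.6, 8.6]
width: 0.0102
clock: 38.83
position: [0.5776, -0.0872, 0.1735]
ee_rot: [0.707, 0.001, 0.707, 0.001]
contact_force: [-2.1, 4.6, 8.5]
width: 0.0105
fin px [341.8 218.3] n 174 y lo/hi mm 39.8 73.6 mid 56.7 z [0.147 0.18 ]
fin px [365.8 219. ] n 191 y lo/hi mm 93.0 127.5 mid 110.3 z [0.147 0.185]
fin px [390.1 221.2] n 198 y lo/hi mm 146.7 181.5 mid 164.1 z [0.146 0.185]
top fin [293.3 168.8] 48 mid [597.   57.3 182. ] yrange [40. 74.]
top fin [275.6 171.3] 51 mid [594.6 110.  182. ] yrange [ 94. 127.]
top fin [257.  172.2] 45 mid [597.2 165.  182. ] yrange [147. 180.]
```

View pics/l4.png

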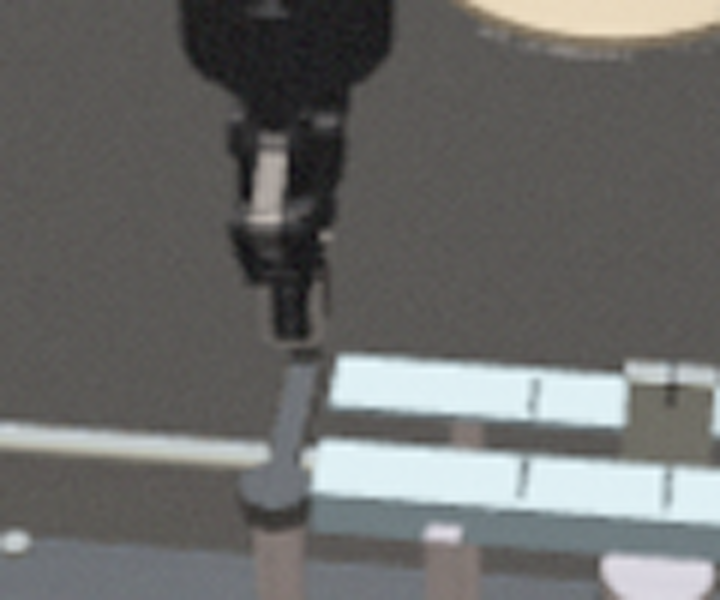

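```bash
python3 -m crank '[[0,-0.2,0,0,0,0,0.5],[0,-0.4,0,0,0,0,0.5],[0,-0.4,0,0,0,0,0.5]]';python3 -m crank '[[0,-0.2,0,0,0,0,0.5],[0,-0.4,0,0,0,0,0.5],[0,-0.4,0,0,0,0,0.5]]'
```

```text
clock: 39.3
position: [0.5777, -0.0873, 0.1735]
ee_rot: [0.707, 0.004, 0.707, 0.003]
contact_force: [-1.4, 13.2, 9.9]
width: 0.0101
clock: 39.67
position: [0.5776, -0.0875, 0.1734]
ee_rot: [0.707, 0.006, 0.707, 0.006]
contact_force: [-2.0, 21.6, 10.9]
width: 0.0099
```

```bash
python3 -m crank '[[0,0.3,0,0,0,0,0.5],[0,0.6,0,0,0,0,0.5],[0,0.6,0,0,0,0,0.5]]'; python3 -m crank '[[0,0,0,0,0,0,4],[0,0,0,0,0,0,4],[0,0,0,0,0,0,4],[0,0,0,0,0,0,4]]'; python3 -m crank '[[-3,0,0,0,0,0,4],[-7,0,0,0,0,0,4],[-10,-1,-5,0,0,0,4],[-10,-4,-10,0,0,0,4],[-10,-8,-14,0,0,0,4]]'; python3 fins.py 230 150 350 250 l5.png; python3 - <<'E'
from h import *
for n in('top','scene'):
    d=cam(n); cv2.imwrite(f'pics/{n}_e.png',d['color'])
t=cam('top'); crop(t,230,130,400,260,4,'te.png')
E
```

```text
clock: 40.05
position: [0.5776, -0.0872, 0.1735]
ee_rot: [0.707, 0.002, 0.707, 0.002]
contact_force: [-1.9, 7.4, 9.3]
width: 0.0102
clock: 40.55
position: [0.5782, -0.091, 0.1715]
ee_rot: [0.707, -0.0, 0.707, 0.0]
contact_force: [0.1, 0.3, 0.0]
width: 0.04
clock: 41.18
position: [0.4367, -0.1711, 0.2724]
ee_rot: [0.707, -0.001, 0.707, 0.001]
contact_force: [1.0, -0.0, 0.3]
width: 0.04
fin px [341.6 217.9] n 177 y lo/hi mm 39.8 73.6 mid 56.7 z [0.147 0.18 ]
fin px [365.9 219.2] n 185 y lo/hi mm 93.4 127.4 mid 110.4 z [0.148 0.185]
fin px [390.  221.4] n 196 y lo/hi mm 146.7 181.7 mid 164.2 z [0.146 0.182]
top fin [293.4 168.7] 46 mid [597.2  57.  182. ] yrange [40. 73.]
top fin [275.6 171.1] 49 mid [595.1 110.1 182. ] yrange [ 94. 127.]
top fin [257.4 172.2] 48 mid [597.1 164.  182. ] yrange [147. 180.]
```

View pics/l5.png

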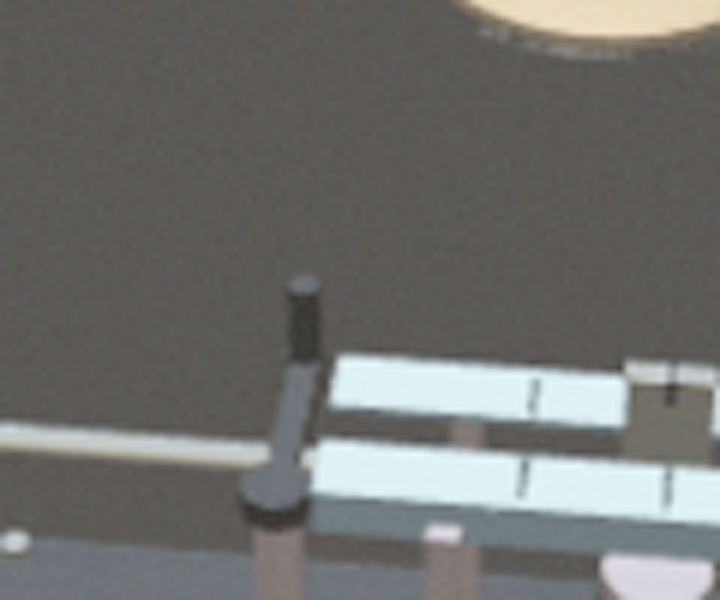

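View pics/te.png

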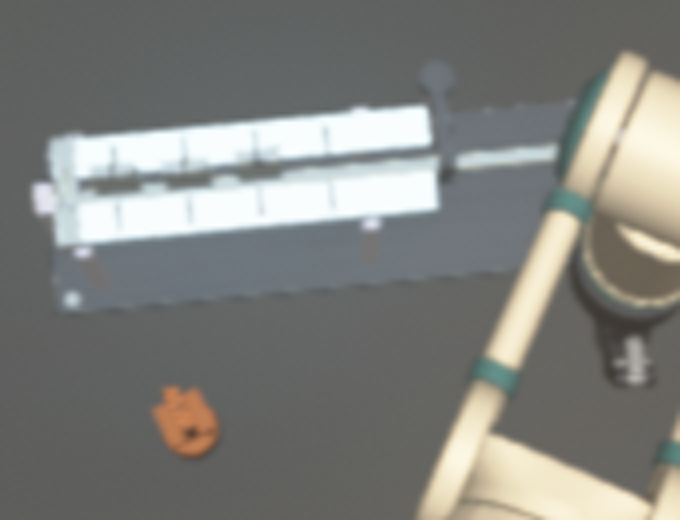

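View pics/scene_e.png

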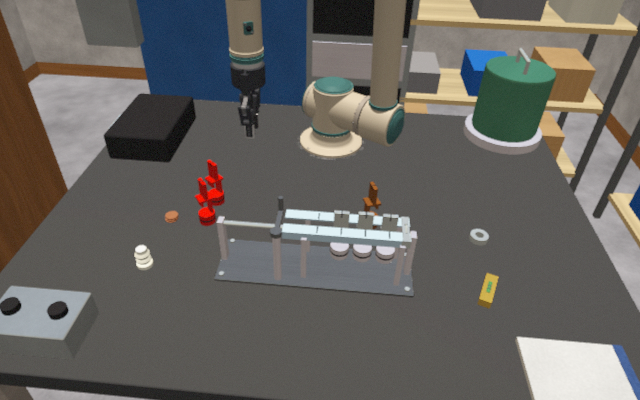

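```bash
python3 - <<'E'
from h import *
s=cam('scene'); print('pin',pt(s,230+304/6,150+284/6,z=.194)); print(manip.get_state()['contact_force'],manip.sign_off())
E
```

```text
pin [ 0.58164182 -0.08369714  0.194     ]
the job is handed in; nothing more can be done
[-0.20744381 -0.63103242 -0.11605018] None
```

The job is done and handed in after about 41 s of robot time, against the 208 s limit. I swung the lever open, parked all three carriers on marks, and swung the lever back across the slot.

- **Carriers:** There were three pale carriers on the shelf, and the fourth was absent. In the last pictures their fin centres were at stand y 56.7, 110.4 and 164.2 mm. The marks are at 57, 111 and 165 mm. The top camera gave 57.0, 110.1 and 164.0 mm, so the two views agree within 1 mm. I re-gripped the first and third carriers and nudged them about 1 to 2 mm to get there.
- **Lever, opening:** It started slightly off its stop, at about 0.17 rad. I opened it to about 1.87 rad.
- **Lever, locking:** On the way back it stopped dead against its stop, with the push rising to about 22 N and no further motion. The final picture puts the grip pin within about 3 mm of the fully locked position.
- **Knocked carrier:** One carrier was shifted about 3.5 cm during the run. I measured it again before picking it up.
- **Other things on the shelf:** In the last pictures, the red and brown look-alikes and the bystanders appear where they started. I judged this by eye and did not measure it.
- **Disagreement between views:** The two cameras differed by about 2 mm on the stand and about 5 to 7 mm on the carriers, both in x. I used values between them, and every grasp and fit went in cleanly.

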